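# Close up a row of amber tablets and hold the depth gauge on the marked one

### The arm

A 7-joint arm with a two-finger parallel gripper is mounted at the origin on a cart in front of the work surface, level with it; the furniture and walls round the work are solid. World frame = base frame: x ahead of the robot, y to its left, z up, the work surface at z = 0. Lengths are in m, angles in rad, forces in N, time in s.
With the tool pointing down it reaches from about 0.425 to 0.95 m from the base axis. Payload 16.7 kg.
Tool frame: the origin (TCP) lies on the centre line of the jaws, within the pads' length; the fingertips stand 17 mm ahead of it and the grasp point (between the pads) lies 2 mm behind it; z points along the fingers, x is the direction in which the jaws open and shut, and the axes are right-handed (so a half turn about z gives the same grasp; the last joint's range is limited). The gripper opens to 94 mm and grips with 3 to 60 N. Pads are 16 mm wide; open, the fingers measure 119 mm over their backs; the gripper's body (75 mm by 177 mm) begins 78 mm behind the grasp point.
Start: joints at [-0.149, 0.426, 0.074, 1.606, -0.034, 1.111, -0.067], TCP at [0.675, -0, 0.189] pointing down, gripper open.
Joint ranges: [-2.85, 2.85], [-0.5, 2.14], [-1.23, 1.37], [0.21, 2.46], [-1.02, 4.16], [0.16, 2.05], [-2.73, 2.73]. Speed limits (rad/s): [1.89, 1.89, 2.39, 2.39, 3.01, 3.01, 3.01].

### API

Orientations are given as a unit quaternion [x, y, z, w].
In Python, from workcell import robot gives the robot as it stands. The module is installed in compiled form; this text tells all that it offers.
- The arm moves only by the tool arm_command, never from a script. Its argument "deltas" is a list of rows, each a list of 7 numbers: the turn, a rotation vector about the tool's x, y, z in rad, then the shift along the tool's x, y, z in mm, then the closure, from 0 (fully open) to 1 (shut). A call has 1 to 8 rows; each row is the pose to reach, as a shift and turn from the pose measured when the call began, along the tool's axes at that moment; what a row does not reach only later rows make up. A row lasts 1/8 s, in which the tool goes at most 62.5 mm and 10.7 degrees, less where a joint would pass 70% of its speed; a pose out of reach is approached as far as the arm can. A call with a gripper value outside its range is refused whole. The fingers move at their own pace and stop on an object; "force" is the grip in N (left out, the last holds). Time passes only in rows, so rows that repeat a pose let the fingers close. It gives the time, the measured TCP pose, the force and the opening at its end, in the units of the state.
- robot.get_obs(): the state, without advancing time (a new reading comes with each control period).
- robot.capture(name): name is "scene" or "side" or "wrist"; returns a dict with "pixels" (400x640x3 uint8, red, green, blue), "fov_y" (degrees; the focal length in pixels is half the picture's height over the tangent of half this angle, whatever the lens; pixels are square), "cx", "cy" (the principal point, pixels), "k1" (the pictures are not rectified: a ray, as slopes to the right and down, at radius r is drawn at 1 + k1 r^2 times it, then the intrinsics apply), "origin" and "rotation" of the camera in the world; the wrist camera has in their place "T_tool_cam" (4x4, takes a point from camera to tool coordinates, whose origin is the TCP and whose axes are the tool frame's). Camera axes: x right, y up, looking along -z (the intrinsics and any distortion apply to the point x, -y, -z); pixel columns grow to the right and rows downward; lengths in m; the calibration is good to about 2 mm. A picture is of the moment at which its call begins: read the wrist's pose just before it. There is no depth.
- robot.close_job(): hands the job in, once; it reports no verdict.
The state is a dict: "t": time; "joints": joint angles; "qvel": joint speeds; "tau": joint torques, N m; "eef_pos": TCP position; "tcp_rot": TCP orientation; "force": force on the tool from outside, world axes, zero at the start; "torque": the same for the moment, N m; "opening": finger opening in m.
Only numpy, scipy, OpenCV 4.12 (cv2) and the standard library are available. Lean on these libraries where they do the work, as an engineer would, in place of code of your own. Each camera call takes 0.05 s, during which the arm holds its last target.

### The job

Slide the pusher along the gauging channel until all four amber tablets stand butted together in one row against the end stop. Then pick up the dial depth gauge and stand it square across the channel with its base flat on both rails and its plunger on the pencil cross of the marked tablet. Press it down lightly and finish while still holding it there, so that the reading can be taken; leave the vial, the dust brush and the cork stand alone.

Things in the scene. Friction and masses are not known exactly. Their poses are not given: they have to be found in the camera images.
- channel: Gauging channel fixed to the table: grey baseplate 212 x 70 x 10 mm with two aluminium rails along it, 31 mm apart. Origin at the centre of its underside, on the table; x runs along the channel towards the end stop, y to the left, z up. Channel floor 10 mm above the table; dark steel end stop 12 mm high, its face at x = +94 mm. Place and yaw differ each time.
- left_rail: The rail on the channel's +y side, fixed to the baseplate: 208 x 10 x 14 mm, its top 24 mm above the table. Origin at the centre of its underside, 20.5 mm from the channel's middle line; axes as the channel's.
- right_rail: The same rail on the channel's -y side.
- pusher (a joint): Travel of the pusher along the channel in m, growing towards the end stop (+x of the channel), 0 to 0.075. Its front face is at channel x = -58 mm + travel. It starts between 0 and 0.014; with the four tablets butted against the stop it reads 0.056. It slides with about 2.5 N of friction and stays where it is left.
- pusher_knob (a point): Middle of the black knob on the pusher: round with upright axis, 18 mm across, 14 mm high, its top 40 mm above the table (16 mm above the rail tops), its middle 33 mm above the table and 22 mm behind the pusher's front face. Can be pinched from above or pushed from behind.
- marked_tablet: Amber tablet with a pencil cross on top: 24 mm along the channel (own x), 28 mm across (own y), 10 mm thick, 12 g. Origin at the centre of its underside, on the channel floor. Any of the four places in the row may be its own.
- tablet_1: Plain amber tablet, same size.
- tablet_2: Plain amber tablet, same size.
- tablet_3: Plain amber tablet, same size.
- pencil_cross (a point): Pencil cross at the centre of the marked tablet's top, 10 mm above the channel floor, 4 mm below the rail tops.
- gauge: Loose dial depth gauge, about 0.23 kg, standing on its steel base (64 mm along own y, 18 along x, 8 high). Round dial head 44 mm across, 20 mm thick (along own x), centre 46 mm above the underside; grip it from above across the 20 mm. White dial with red needle looks to own -x; cap on top to 80 mm; small screw juts 5 mm at upper +y. Origin: centre of the base's underside; z up.
- plunger_tip (a point): Lower tip of the gauge's plunger (6 mm thick), on the gauge's z axis in the middle of the base.
- plunger (a joint): How far the plunger is out, in m: 0 = pushed in, tip 0.5 mm above the base's underside (as it stands on the table); springs out to 0.012 when free, with a spring of under 1 N. About 0.0045 with the base flat on the rails over a tablet. The needle follows it.
- flex_motor: Room furniture, fixed: a flex-shaft motor 70 mm across hangs 0.4 to 0.6 m above the table at world (0.315, 0.167), from a pole 20 mm thick and 0.61 m high at (0.315, 0.265), to the left between robot and table. Keep the arm clear of both: all the work lies to their right. Origin at the pole's clamp.
- vial: Corked glass vial, 19 mm across, 48 mm high, stands on the table; bystander. Origin at the centre of its underside.
- brush: Dust brush with a wooden handle lying on the table: 163 mm long along own y, 21 mm wide, 13 mm high; bystander. Origin at the centre of its underside.
- cork_stand: Round cork with drill needles, 40 mm across, 46 mm high; bystander. Origin at the centre of its underside.
Mind the look-alikes: they are no part of the job. Leave any purple look-alike of the tablet_2 alone. Leave any blue look-alike of the tablet_3 alone.

How it is judged:
On the way, in this order (a step that is already met when the one before it is completed fails the run):
1. all four tablets butted in one row against the end stop, the gauge not yet over the marked one (value of joint pusher above 0.053 m and y of marked_tablet in the frame of channel between -0.004 and 0.004 m and z of marked_tablet in the frame of channel between 0.007 and 0.013 m and x of marked_tablet in the frame of channel between -0.01 and 0.088 m and y of tablet_1 in the frame of channel between -0.004 and 0.004 m and z of tablet_1 in the frame of channel between 0.007 and 0.013 m and x of tablet_1 in the frame of channel between -0.01 and 0.088 m and y of tablet_2 in the frame of channel between -0.004 and 0.004 m and z of tablet_2 in the frame of channel between 0.007 and 0.013 m and x of tablet_2 in the frame of channel between -0.01 and 0.088 m and y of tablet_3 in the frame of channel between -0.004 and 0.004 m and z of tablet_3 in the frame of channel between 0.007 and 0.013 m and x of tablet_3 in the frame of channel between -0.01 and 0.088 m and horizontal distance between plunger_tip and pencil_cross above 0.05 m), for 0.2 s.
2. the gauge lifted off the table in the fingers (contact force between the fingers and gauge above 1 N and height (world z) of gauge above 0.03 m), for 0.2 s.
At the end, for the whole second after the job is handed in: Through the last second: pusher within 3 mm of the closed row, all four tablets flat in the channel; plunger on the marked tablet within 6 mm of the cross; base on both rails (over 0.3 N on each, 3 to 20 N in all), gauge upright within 0.05 rad, square within 0.12 rad, still and gripped (value of joint pusher above 0.053 m and y of marked_tablet in the frame of channel between -0.004 and 0.004 m and z of marked_tablet in the frame of channel between 0.007 and 0.013 m and x of marked_tablet in the frame of channel between -0.01 and 0.088 m and y of tablet_1 in the frame of channel between -0.004 and 0.004 m and z of tablet_1 in the frame of channel between 0.007 and 0.013 m and x of tablet_1 in the frame of channel between -0.01 and 0.088 m and y of tablet_2 in the frame of channel between -0.004 and 0.004 m and z of tablet_2 in the frame of channel between 0.007 and 0.013 m and x of tablet_2 in the frame of channel between -0.01 and 0.088 m and y of tablet_3 in the frame of channel between -0.004 and 0.004 m and z of tablet_3 in the frame of channel between 0.007 and 0.013 m and x of tablet_3 in the frame of channel between -0.01 and 0.088 m and contact force between the fingers and gauge above 1 N and horizontal distance between plunger_tip and pencil_cross below 0.006 m and value of joint plunger between 0.003 and 0.006 m and contact force between gauge and marked_tablet above 0.1 N and contact force between gauge and left_rail above 0.3 N and contact force between gauge and right_rail above 0.3 N and contact force between gauge and channel between 3 and 20 N and angle between gauge's own z axis and vertical below 0.05 rad and angle between the y axis of gauge and the y axis of channel, either way round below 0.12 rad and linear speed of gauge below 0.01 m/s); the arm keeps its last pose, push and grip.
It fails at once if a bystander (vial, dust brush, cork stand) shoved more than 20 mm (distance of any of vial, brush, cork_stand from where it was at the start of the episode above 0.02 m).
It fails at once if the gauge pressed down hard on the rails (over 40 N on one) (contact force between gauge and left_rail above 40 N or contact force between gauge and right_rail above 40 N).
It also fails if it takes over 61 s, if anything falls off the work surface, if the arm or the gripper's body presses on something with over 40 N, if the wrist force passes 120 N, or if a joint passes its speed limit or range.

## Working session

There is one attempt and no reset: what is moved stays moved. The work goes in short steps, Python scripts to look and compute and a tool call to move; the robot and the scene stay as the last step left them, time stands still between calls to the robot, and variables do not carry over. Pictures are saved under pics/ and viewed, and the job is handed in when it is done.

Besides the shell and the picture viewer there is one more tool, called after "Call:" in YAML: its name, and indented under it one key for each argument. arm_command: Moves the arm, as the interface text tells. Its arguments: {"type":"object","properties":{"deltas":{"type":"array","items":{"type":"array","items":{"type":"number"}}},"force":{"type":"number"}},"required":["deltas"]}

```bash
mkdir -p pics; python3 - <<'E'
from workcell import robot
import cv2
o=robot.get_obs()
print({k:(v if not hasattr(v,'tolist') else v) for k,v in o.items()})
for n in ["scene","side","wrist"]:
    c=robot.capture(n)
    cv2.imwrite(f"pics/{n}0.png",c["pixels"][:,:,::-1])
    print(n,{k:v for k,v in c.items() if k!="pixels"})
E
```

```text
{'t': 0.0, 'joints': array([-0.14951964,  0.42671527,  0.0738581 ,  1.60662437, -0.0340917 ,
        1.11078827, -0.06710959]), 'qvel': array([ 0.00139445, -0.00015694, -0.00013384, -0.00030303, -0.00045545,
       -0.00037569,  0.00107622]), 'tau': array([-4.09355038e-03, -9.35844111e+01,  3.66462663e+00, -4.54201269e+01,
       -4.89189907e-02,  2.02478352e-02, -6.48899413e-05]), 'eef_pos': array([ 6.74534102e-01, -2.79078107e-05,  1.88479344e-01]), 'tcp_rot': array([ 9.99999796e-01, -1.25075447e-05, -6.35762321e-04,  5.18636242e-05]), 'force': array([-0.53272266, -0.02371226, -0.01511971]), 'torque': array([-0.01718542,  0.00734383, -0.0065839 ]), 'opening': 0.09364944787188959}
scene {'fov_y': 43.87073247583456, 'cx': 315.06245628222706, 'cy': 197.36466337545045, 'k1': -0.0084621045124664, 'origin': array([ 0.21823274, -0.63296595,  0.88558363]), 'rotation': array([ 0.31814783, -0.06896935, -0.20530387,  0.92297102])}
side {'fov_y': 50.34421119626353, 'cx': 322.5836745429556, 'cy': 199.9887521977336, 'k1': -0.1107896968394714, 'origin': array([ 0.32645668, -0.86552145,  0.61735643]), 'rotation': array([ 0.4590391 , -0.04262983, -0.09877496,  0.88187828])}
wrist {'fov_y': 58.83984734607853, 'cx': 318.37142484096677, 'cy': 198.20946061250126, 'k1': -0.044354557060503196, 'T_tool_cam': array([[ 9.99999387e-01, -4.59720189e-04,  1.00711393e-03,
         1.74409761e-03],
       [-1.84238798e-04, -9.66125460e-01, -2.58072783e-01,
        -7.60211424e-02],
       [ 1.09163967e-03,  2.58072439e-01, -9.66124953e-01,
        -1.94860163e-01],
       [ 0.00000000e+00,  0.00000000e+00,  0.00000000e+00,
         1.00000000e+00]])}
```

View pics/scene0.png

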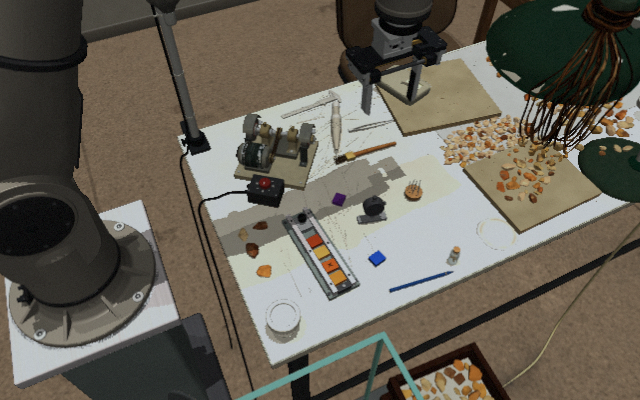

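View pics/side0.png

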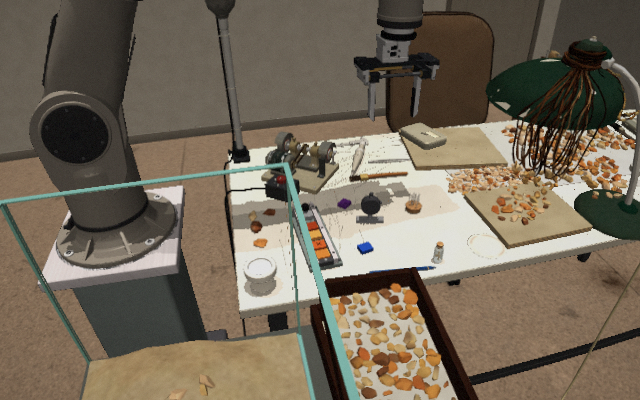

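View pics/wrist0.png

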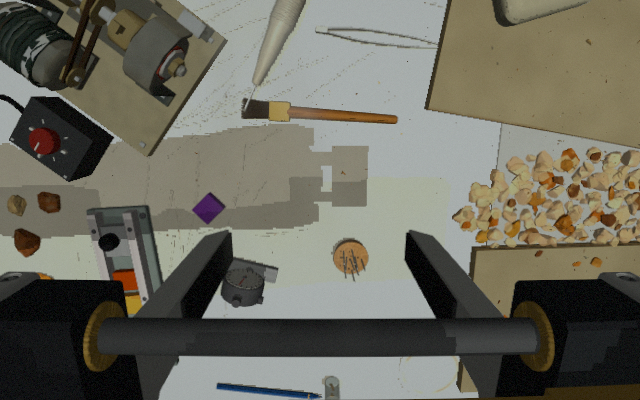

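```bash
cat > h.py <<'E'
import numpy as np, cv2
from scipy.spatial.transform import Rotation as R
from workcell import robot
def cam(c,obs=None):
    f=200/np.tan(np.radians(c["fov_y"])/2)
    if "T_tool_cam" in c:
        T=c["T_tool_cam"]; Rt=R.from_quat(obs["tcp_rot"]).as_matrix()
        Rw=Rt@T[:3,:3]; o=obs["eef_pos"]+Rt@T[:3,3]
    else:
        Rw=R.from_quat(c["rotation"]).as_matrix(); o=np.array(c["origin"])
    return dict(f=f,cx=c["cx"],cy=c["cy"],k1=c["k1"],R=Rw,o=o)
def pix2w(k,u,v,z):
    xd=(u-k["cx"])/k["f"]; yd=(v-k["cy"])/k["f"]
    x,y=xd,yd
    for _ in range(20):
        s=1+k["k1"]*(x*x+y*y); x,y=xd/s,yd/s
    d=k["R"]@np.array([x,-y,-1.]); t=(z-k["o"][2])/d[2]
    return k["o"]+t*d
def w2pix(k,p):
    q=k["R"].T@(np.asarray(p)-k["o"]); x=q[0]/-q[2]; y=-q[1]/-q[2]
    s=1+k["k1"]*(x*x+y*y)
    return np.array([k["cx"]+k["f"]*x*s,k["cy"]+k["f"]*y*s])
def crop(img,x0,y0,w,h,s,name,gray=None):
    c=cv2.resize(img[y0:y0+h,x0:x0+w],None,fx=s,fy=s,interpolation=cv2.INTER_CUBIC)
    cv2.imwrite("pics/"+name,c[:,:,::-1])
E
python3 - <<'E'
import cv2
a=cv2.imread("pics/scene0.png")[195:305,275:435]
b=cv2.imread("pics/side0.png")[190:280,285:395]
cv2.imwrite("pics/sc0.png",cv2.resize(a,None,fx=5,fy=5,interpolation=cv2.INTER_CUBIC))
cv2.imwrite("pics/sd0.png",cv2.resize(b,None,fx=6,fy=6,interpolation=cv2.INTER_CUBIC))
E
```

```text
(no output)
```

View pics/sc0.png

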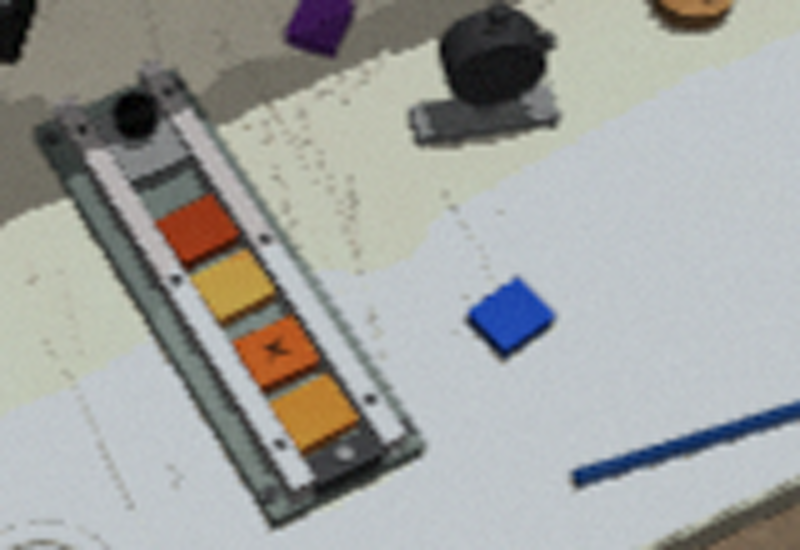

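View pics/sd0.png

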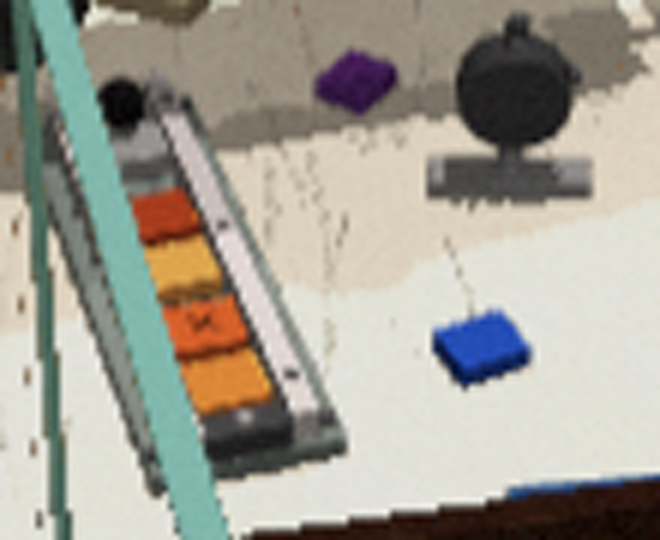

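```bash
cat > fit.py <<'E'
from h import *
from scipy.optimize import least_squares
c=robot.capture("scene"); k=cam(c)
P=lambda x,y:((x+.5)/5-.5+275,(y+.5)/5-.5+195)
for n,q in dict(RL=(38,130),RR=(172,68),SL=(275,524),SR=(424,450)).items():
    print(n,q,pix2w(k,*P(*q),0.010).round(4))
# correspondences: channel-frame point -> crop px.  picture right side: y left of +x ?
A=[pix2w(k,*P(38,130),.01),pix2w(k,*P(172,68),.01),pix2w(k,*P(275,524),.01),pix2w(k,*P(424,450),.01)]
print("len",np.linalg.norm(A[2]-A[0]),np.linalg.norm(A[3]-A[1]),"wid",np.linalg.norm(A[1]-A[0]),np.linalg.norm(A[3]-A[2]))
ctr=sum(A)/4; d=(A[2]+A[3]-A[0]-A[1]); yaw=np.arctan2(d[1],d[0]); print("ctr",ctr,"yaw",yaw,np.degrees(yaw))
def ch(p,c0=ctr,y=yaw): return np.array([c0[0]+np.cos(y)*p[0]-np.sin(y)*p[1],c0[1]+np.sin(y)*p[0]+np.cos(y)*p[1],p[2]])
knob=pix2w(k,*P(136,112),.040); 
def inv(w): 
    v=w[:2]-ctr[:2]; return np.array([np.cos(yaw)*v[0]+np.sin(yaw)*v[1],-np.sin(yaw)*v[0]+np.cos(yaw)*v[1]])
print("knob",knob,inv(knob),"travel",inv(knob)[0]+.08)
cr=pix2w(k,*P(277,349),.020); print("cross",cr,inv(cr))
# gauge base top corners z=.008
for q in [(408,118),(418,145),(560,120),(545,90)]: print("g",pix2w(k,*P(*q),.008).round(4))
print("cap",pix2w(k,*P(498,14),.08).round(4))
im=c["pixels"].copy()[195:305,275:435]; im=cv2.resize(im,None,fx=5,fy=5,interpolation=cv2.INTER_CUBIC)
def seg(pts,col):
    q=[((w2pix(k,ch(p))-[275,195]+.5)*5-.5) for p in pts]
    cv2.polylines(im,[np.int32(np.round(q))],True,col,1)
rect=lambda x0,x1,y0,y1,z:[(x0,y0,z),(x1,y0,z),(x1,y1,z),(x0,y1,z)]
seg(rect(-.106,.106,-.035,.035,.01),(255,0,0))
for s in (1,-1): seg(rect(-.104,.104,s*.0155,s*.0255,.024),(0,255,0))
seg(rect(.094,.094,-.015,.015,.022),(0,0,255))
cv2.imwrite("pics/ov1.png",im[:,:,::-1])
E
python3 fit.py
```

```text
RL (38, 130) [ 0.4137 -0.0394  0.01  ]
RR (172, 68) [ 0.48   -0.0337  0.01  ]
SL (275, 524) [ 0.4246 -0.2501  0.01  ]
SR (424, 450) [ 0.4917 -0.2463  0.01  ]
len 0.2109281382549742 0.21300810595790282 wid 0.06652719119032544 0.06716492466581311
ctr [ 0.45249638 -0.14237571  0.01      ] yaw -1.5173305557884433 -86.93663697291731
knob [ 0.44776553 -0.06870157  0.04      ] [-0.07382168 -0.00078693] travel 0.006178318348809553
cross [ 0.4566393  -0.18594662  0.02      ] [0.04373005 0.00180856]
g [ 0.562  -0.1005  0.008 ]
g [ 0.5592 -0.1149  0.008 ]
g [ 0.6212 -0.1294  0.008 ]
g [ 0.6234 -0.1126  0.008 ]
cap [ 0.592  -0.1134  0.08  ]
```

View pics/ov1.png

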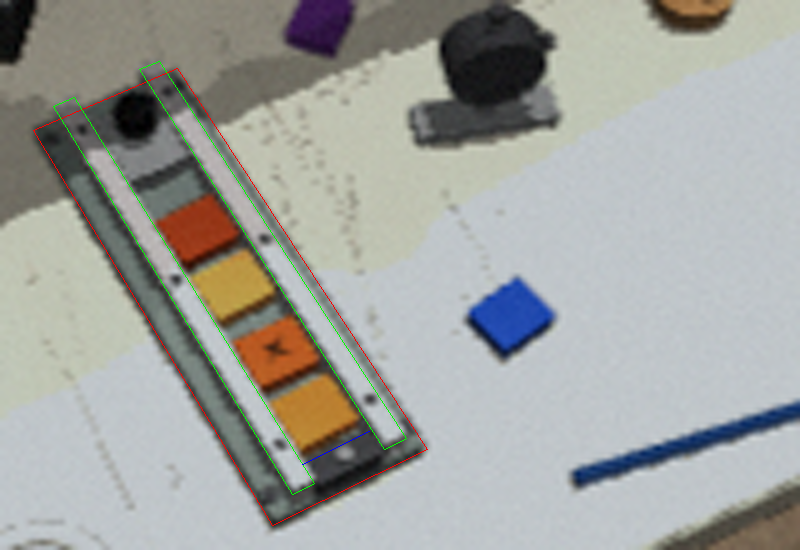

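Call:
arm_command:
  deltas:
    - [0,0,0.18,-28,8,0,0]
    - [0,0,0.36,-56,17,0,0]
    - [0,0,0.54,-84,26,0,0]
    - [0,0,0.72,-112,34,0,0]
    - [0,0,0.9,-140,43,0,0.2]
    - [0,0,1.08,-168,52,0,0.3]
    - [0,0,1.26,-196,60,0,0.4]
    - [0,0,1.44,-210,69,0,0.45]
  force: 20

```text
t: 1.2
eef_pos: [0.4634, -0.0692, 0.189]
tcp_rot: [0.75, -0.662, -0.0, 0.0]
force: [0.2, 0.1, -0.2]
opening: 0.0577
```

```bash
python3 - <<'E'
from h import *
o=robot.get_obs(); c=robot.capture("wrist"); cv2.imwrite("pics/w1.png",c["pixels"][:,:,::-1])
print(o["eef_pos"],R.from_quat(o["tcp_rot"]).as_matrix().round(3),o["joints"].round(3),o["force"],o["opening"])
E
```

```text
[ 0.46338873 -0.06922325  0.18895243] [[ 0.124 -0.992 -0.001]
 [-0.992 -0.124  0.   ]
 [-0.     0.001 -1.   ]] [-0.285  0.079  0.315  2.067 -0.03   1.    -1.401] [ 0.21407188  0.1144305  -0.16647707] 0.05772111189807039
```

View pics/w1.png

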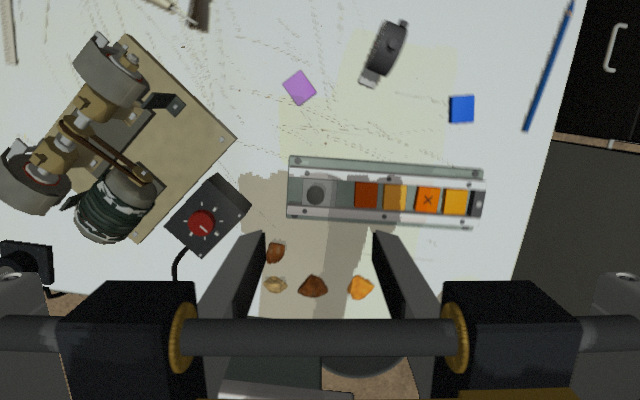

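```bash
python3 - <<'E'
import cv2
a=cv2.imread("pics/w1.png")
cv2.imwrite("pics/w1a.png",cv2.resize(a[145:240,280:495],None,fx=3.7,fy=3.7,interpolation=cv2.INTER_CUBIC))
cv2.imwrite("pics/w1b.png",cv2.resize(a[10:95,340:430],None,fx=6,fy=6,interpolation=cv2.INTER_CUBIC))
E
```

```text
(no output)
```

View pics/w1a.png

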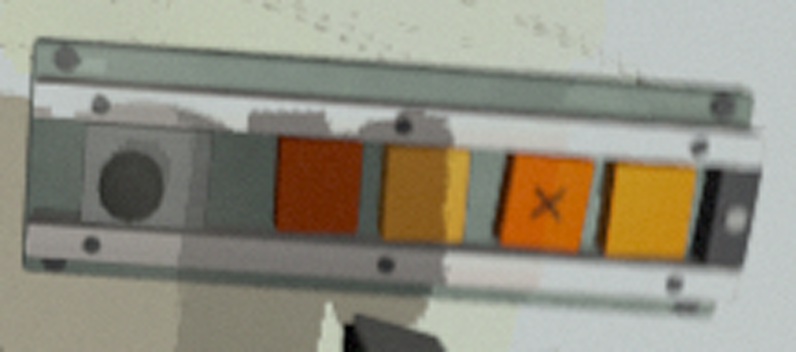

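View pics/w1b.png

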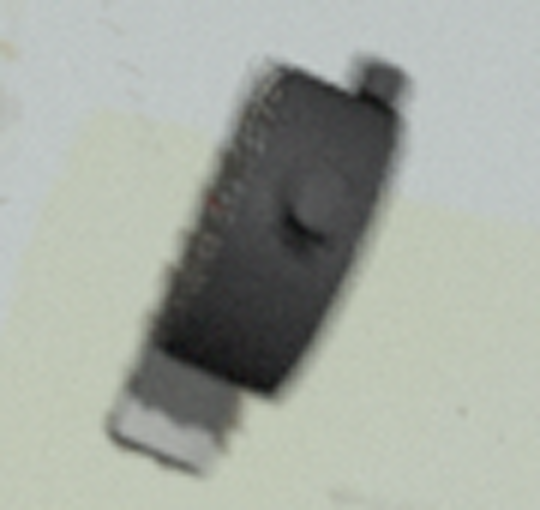

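```bash
cat > fit2.py <<'E'
from h import *
from scipy.optimize import least_squares
o=robot.get_obs(); c=robot.capture("wrist"); k=cam(c,o)
P=lambda x,y,s=3.7,x0=280,y0=145:((x+.5)/s-.5+x0,(y+.5)/s-.5+y0)
pts=[((-.106,.035,.01),(35,38)),((.106,.035,.01),(753,88)),((-.104,.0255,.024),(33,80)),((-.104,.0155,.024),(33,118)),((.104,.0255,.024),(763,127)),((.104,.0155,.024),(758,168)),((-.104,-.0155,.024),(28,225)),((-.104,-.0255,.024),(24,262)),((.104,-.0155,.024),(740,262))]
def ch(p,q): c0=np.cos(q[2]);s=np.sin(q[2]); return np.array([q[0]+c0*p[0]-s*p[1],q[1]+s*p[0]+c0*p[1],p[2]])
f=lambda q:np.concatenate([w2pix(k,ch(p,q))-P(*u) for p,u in pts])
r=least_squares(f,[.4525,-.1424,-1.517],loss='soft_l1'); print("channel",r.x,f(r.x).reshape(-1,2).round(1).tolist())
q=r.x
def inv(w): 
    v=w[:2]-q[:2]; return np.array([np.cos(q[2])*v[0]+np.sin(q[2])*v[1],-np.sin(q[2])*v[0]+np.cos(q[2])*v[1]])
kn=pix2w(k,*P(131,184),.040); print("knob",kn,inv(kn))
cr=pix2w(k,*P(547,203),.020); print("cross",cr,inv(cr))
Q=lambda x,y:P(x,y,6,340,10)
print("cap",pix2w(k,*Q(318,200),.080))
a=pix2w(k,*Q(275,65),.06);b=pix2w(k,*Q(160,345),.06); print(a,b)
print("base end",[pix2w(k,*Q(*u),.008).round(4) for u in [(108,425),(205,470)]])
E
python3 fit2.py
```

```text
channel [ 0.45189784 -0.1423552  -1.52013066] [[-1.4, 0.7], [1.3, -0.1], [-0.4, 0.6], [-0.8, -0.1], [1.2, 0.6], [0.8, -1.2], [-0.7, -0.3], [0.0, -1.3], [0.4, 1.3]]
knob [ 0.45034891 -0.06756331  0.04      ] [-0.07477436  0.00224082]
cross [ 0.45323851 -0.18786846  0.02      ] [ 0.04552275 -0.00096602]
cap [ 0.59214395 -0.11448961  0.08      ]
[ 0.61265028 -0.10920032  0.06      ] [ 0.57350303 -0.09849868  0.06      ]
base end [array([ 0.5654, -0.0978,  0.008 ]), array([ 0.5601, -0.1151,  0.008 ])]
```

Call:
arm_command:
  deltas:
    - [0,0,0.07,-3,15,20,0.45]
    - [0,0,0.07,-3,15,50,0.45]
    - [0,0,0.07,-3,15,80,0.45]
    - [0,0,0.07,-3,15,100,0.45]
    - [0,0,0.07,-3,15,100,0.45]

```text
t: 1.92
eef_pos: [0.448, -0.0683, 0.0881]
tcp_rot: [0.728, -0.685, -0.001, 0.001]
force: [0.9, -0.3, -0.1]
opening: 0.0521
```

```bash
python3 - <<'E'
from h import *
o=robot.get_obs(); c=robot.capture("wrist"); s=robot.capture("side")["pixels"];cv2.imwrite("pics/w2.png",c["pixels"][:,:,::-1])
crop(s,250,150,160,120,4,"s2.png")
print(o["eef_pos"],R.from_quat(o["tcp_rot"]).as_matrix().round(3),o["joints"].round(3),o["force"],o["opening"])
k=cam(c,o); print(w2pix(k,[.4484,-.0682,.040]))
E
```

```text
[ 0.44797848 -0.06834662  0.08806974] [[ 0.061 -0.998 -0.003]
 [-0.998 -0.061 -0.   ]
 [-0.     0.003 -1.   ]] [-0.266  0.201  0.309  2.197 -0.088  0.757 -1.409] [ 0.85795173 -0.32091096 -0.13721791] 0.05210520045417095
[319.7642114  212.88681641]
```

View pics/w2.png

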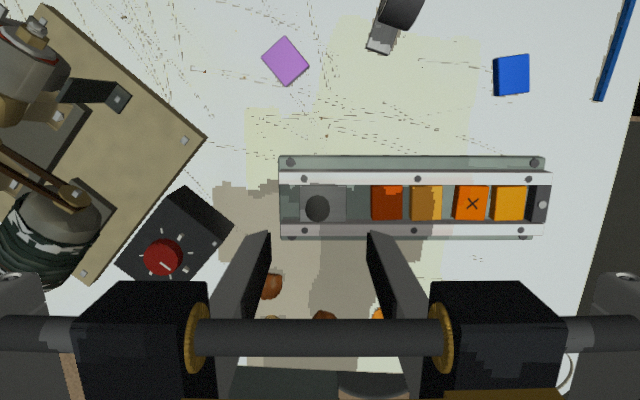

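View pics/s2.png

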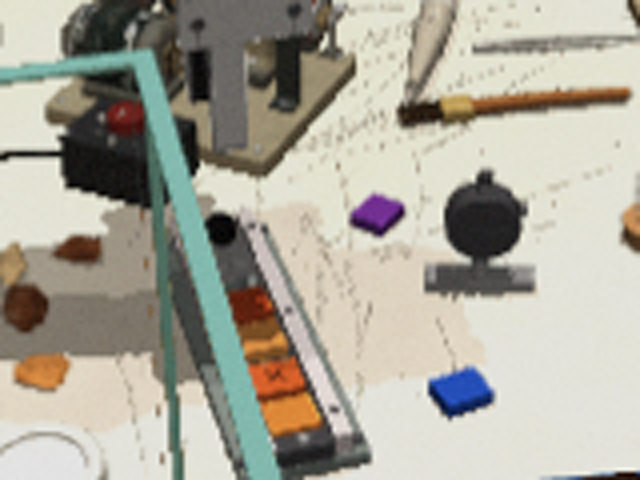

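```bash
cat > fit3.py <<'E'
from h import *
from scipy.optimize import least_squares
def ch(p,q): c0=np.cos(q[2]);s=np.sin(q[2]); return np.array([q[0]+c0*p[0]-s*p[1],q[1]+s*p[0]+c0*p[1],p[2]])
def inv(w,q): 
    v=w[:2]-q[:2]; return np.array([np.cos(q[2])*v[0]+np.sin(q[2])*v[1],-np.sin(q[2])*v[0]+np.cos(q[2])*v[1]])
def fit(k,pts):
    f=lambda q:np.concatenate([w2pix(k,ch(p,q))-u for p,u in pts])
    r=least_squares(f,[.4525,-.1424,-1.517],loss='soft_l1'); print("channel",r.x.round(4),f(r.x).reshape(-1,2).round(1).tolist()); return r.x
E
python3 - <<'E'
from fit3 import *
o=robot.get_obs(); c=robot.capture("wrist"); k=cam(c,o)
pts=[((-.106,.035,.01),(279,156)),((.106,.035,.01),(545,157)),((-.104,.0255,.024),(278.5,170)),((-.104,.0155,.024),(278.5,184.5)),((.104,.0255,.024),(553,172)),((.104,.0155,.024),(551.5,186)),((-.104,-.0155,.024),(279,222)),((-.104,-.0255,.024),(279.5,236)),((.104,-.0155,.024),(549.5,223)),((.104,-.0255,.024),(548,237))]
q=fit(k,pts)
kn=pix2w(k,317,208,.040); print("knob",kn,inv(kn,q))
cr=pix2w(k,473,204,.02); print("cross",cr,inv(cr,q))
crop(c["pixels"],270,145,140,105,5.5,"w2a.png")
E
```

```text
channel [ 0.4552 -0.1417 -1.5152] [[-1.0, -0.4], [1.2, 0.3], [0.4, 0.9], [0.8, -0.5], [-0.1, 0.4], [-0.8, -0.8], [1.3, 1.1], [1.1, -0.8], [-5.4, 0.4], [-6.1, -1.7]]
knob [ 0.45257472 -0.06620117  0.04      ] [-0.07553726  0.00155298]
cross [ 0.45700552 -0.18814205  0.02      ] [ 0.04646146 -0.00079681]
```

View pics/w2a.png

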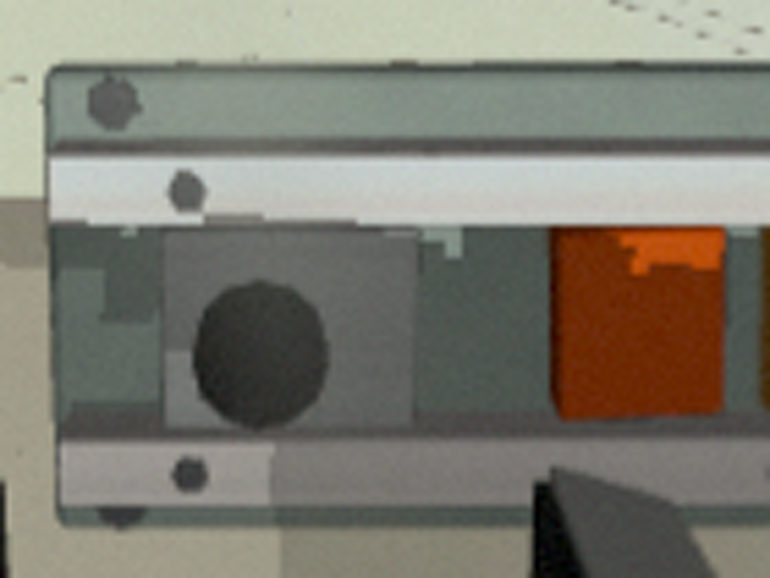

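Call:
arm_command:
  deltas:
    - [0,0,0,-1,-3,14,0.45]
    - [0,0,0,-1,-3,28,0.45]
    - [0,0,0,-1,-3,41,0.45]
    - [0,0,0,-1,-3,41,0.45]

```text
t: 2.58
eef_pos: [0.4511, -0.0674, 0.0476]
tcp_rot: [0.727, -0.686, -0.001, 0.001]
force: [0.6, -0.0, 0.2]
opening: 0.0518
```

```bash
python3 - <<'E'
from h import *
o=robot.get_obs(); c=robot.capture("wrist"); s=robot.capture("side")["pixels"];s2=robot.capture("scene")["pixels"];crop(c["pixels"],240,140,160,120,4.5,"w3.png")
a=cv2.resize(s[160:250,270:370],(400,360),interpolation=cv2.INTER_CUBIC);b=cv2.resize(s2[180:270,260:360],(400,360),interpolation=cv2.INTER_CUBIC)
cv2.imwrite("pics/s3.png",np.hstack([a,b])[:,:,::-1])
print(o["eef_pos"],o["force"],o["opening"])
E
```

```text
[ 0.45108313 -0.06742688  0.04762587] [ 0.5595017  -0.01453607  0.24761354] 0.051798395934327626
```

View pics/s3.png

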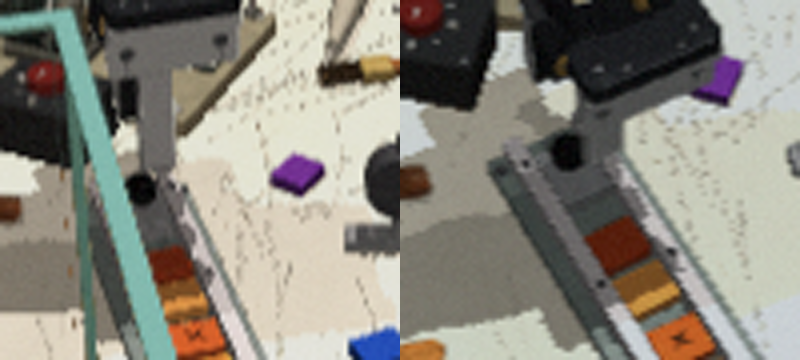

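View pics/w3.png

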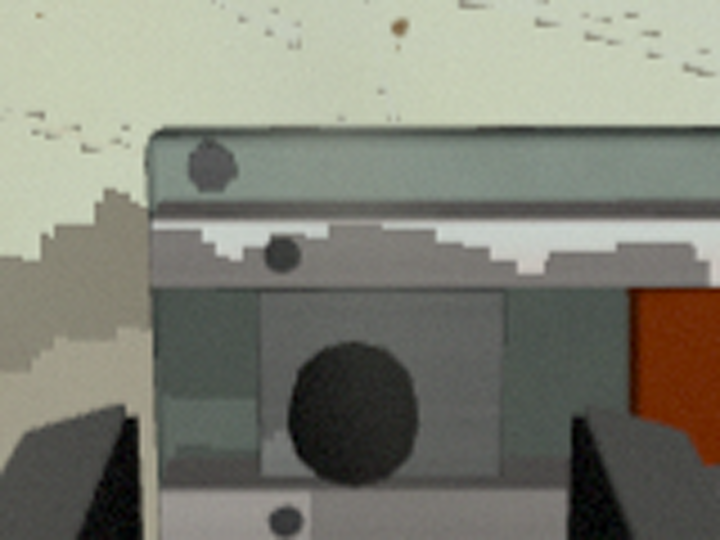

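```bash
python3 - <<'E'
from h import *
o=robot.get_obs(); Rt=R.from_quat(o["tcp_rot"]).as_matrix()
W=lambda p:o["eef_pos"]+Rt@np.array(p)
for n in ["scene","side","wrist"]:
    c=robot.capture(n); k=cam(c,o); im=c["pixels"].copy()
    for s in (1,-1):
        for y in (-.008,.008):
            print(n,s,y,w2pix(k,W([s*.026,y,.017])).round(1),w2pix(k,W([s*.038,y,.017])).round(1))
    print("knob",w2pix(k,[.451,-.0674,.040]).round(1), w2pix(k,[.4484,-.0682,.040]).round(1))
E
```

```text
scene 1 -0.008 [312.7 225.5] [315.4 229.6]
scene 1 0.008 [305.9 228.5] [308.6 232.7]
scene -1 -0.008 [301.3 207.9] [298.7 204. ]
scene -1 0.008 [294.6 210.8] [292.1 206.9]
knob [303. 216.] [302.  216.7]
side 1 -0.008 [312.3 212.5] [313.6 215.5]
side 1 0.008 [305.5 213.7] [306.8 216.7]
side -1 -0.008 [306.8 200. ] [305.6 197.3]
side -1 0.008 [300.3 201.1] [299.2 198.4]
knob [305.6 204. ] [304.5 204.3]
wrist 1 -0.008 [361.7 216.3] [380.8 216.3]
wrist 1 0.008 [360.9 240.1] [379.6 240.1]
wrist -1 -0.008 [278.8 216.3] [259.7 216.3]
wrist -1 0.008 [279.5 240.2] [260.8 240.2]
knob [320.2 234.6] [321.2 238.6]
```

```bash
python3 - <<'E'
from h import *
s=robot.capture("side")["pixels"]; c=robot.capture("scene")["pixels"]; w=robot.capture("wrist")["pixels"]
f=lambda i,x,y,w,h,s:cv2.resize(i[y:y+h,x:x+w],None,fx=s,fy=s,interpolation=cv2.INTER_CUBIC)
cv2.imwrite("pics/s4.png",np.hstack([f(s,280,150,50,75,8),f(c,280,170,50,75,8)])[:,:,::-1])
cv2.imwrite("pics/w4.png",w[:,:,::-1])
E
```

```text
(no output)
```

View pics/s4.png

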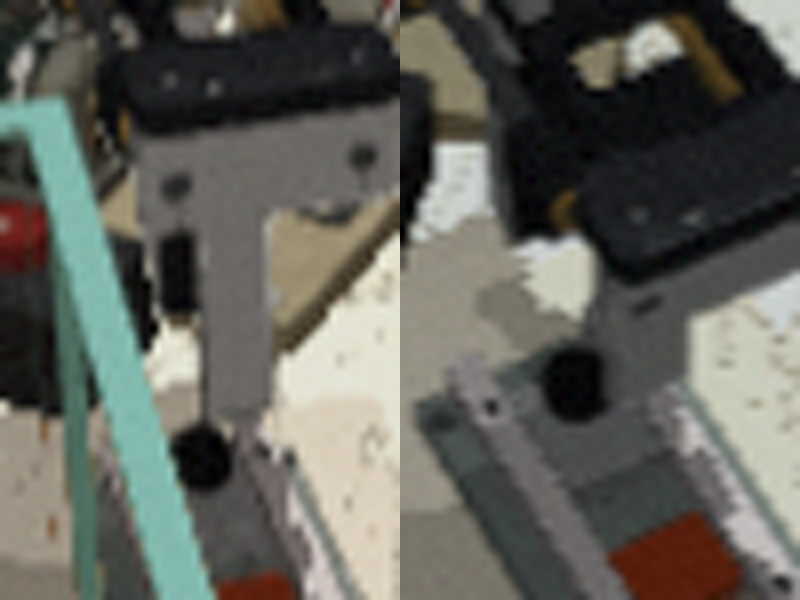

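View pics/w4.png

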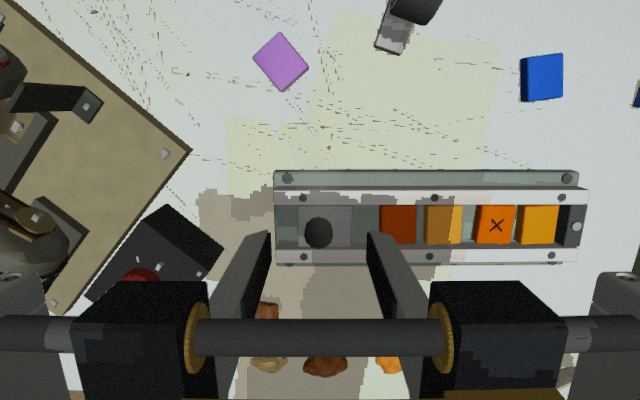

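```bash
python3 - <<'E'
from h import *
c=robot.capture("side"); k=cam(c)
for x in (.6745-.047,.6745+.047):
  for z in (.172,.189,.20,.21,.27): print(x,z,w2pix(k,[x,0,z]).round(1))
a=cv2.imread("pics/side0.png"); cv2.imwrite("pics/s5.png",cv2.resize(a[0:130,345:450],None,fx=4.5,fy=4.5,interpolation=cv2.INTER_CUBIC))
o=robot.get_obs(); c=robot.capture("wrist");k=cam(c,o)
Rt=R.from_quat(o["tcp_rot"]).as_matrix()
for z in (.017,.0,-.017,-.03): print(z,[w2pix(k,o["eef_pos"]+Rt@np.array([.026,y,z])).round(1) for y in(-.008,.008)])
E
```

```text
0.6275 0.172 [371.9 132.1]
0.6275 0.189 [372.2 125.5]
0.6275 0.2 [372.5 121.2]
0.6275 0.21 [372.7 117.2]
0.6275 0.27 [373.9  92.5]
0.7215 0.172 [409.2 128.1]
0.7215 0.189 [409.8 121.6]
0.7215 0.2 [410.3 117.3]
0.7215 0.21 [410.7 113.4]
0.7215 0.27 [413.1  89.1]
0.017 [array([361.7, 216.3]), array([360.9, 240.1])]
0.0 [array([365.2, 225.2]), array([364.2, 250.8])]
-0.017 [array([369.3, 235.8]), array([368.2, 263.2])]
-0.03 [array([372.9, 245.1]), array([371.6, 274.2])]
```

View pics/s5.png

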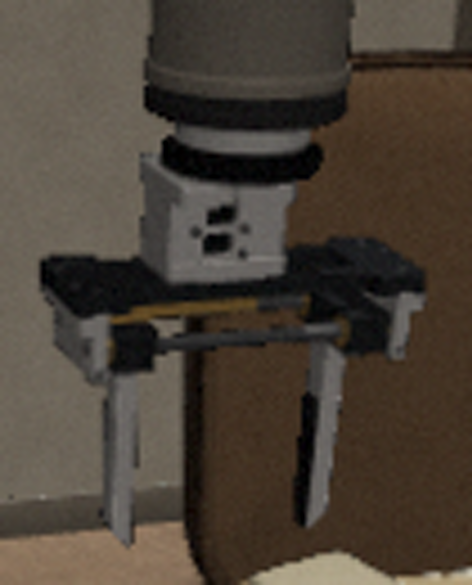

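```bash
python3 - <<'E'
from h import *
from scipy.optimize import least_squares
o=robot.get_obs(); Rt=R.from_quat(o["tcp_rot"]).as_matrix()
W=lambda p:o["eef_pos"]+Rt@np.array(p)
K={n:cam(robot.capture(n),o) for n in ["scene","side","wrist"]}
# unknown: tip z, y-centre, half-thickness fixed; front finger outer x
obs=[("side",1,.008,(305.4,201.9)),("side",1,-.008,(313.5,201.2)),("scene",1,.008,(306,219.4)),("scene",1,-.008,(316,216.9))]
def f(q):
    return np.concatenate([w2pix(K[n],W([q[2],y+q[1],q[0]]))-u for n,s,y,u in obs])
r=least_squares(f,[0,0,.03]); print(r.x,f(r.x).reshape(-1,2).round(1).tolist())
# wrist only: inner corners at camera side
def g(q): return np.concatenate([w2pix(K["wrist"],W([q[2]+s*.026,q[1]-.008,q[0]]))-u for s,u in ((1,(367,233)),(-1,(270,233)))])
r=least_squares(g,[0,0,0]);print(r.x,g(r.x))
# z offset of the wrist camera from channel
c=robot.capture("wrist")
crop(c["pixels"],265,160,330,115,2.4,"w5.png")
E
```

```text
[-0.01830351 -0.00178992  0.03045118] [[0.7, 0.1], [-0.4, -0.4], [1.4, 0.4], [-1.6, -0.2]]
[-0.01616889 -0.00127517 -0.00116635] [-3.97619638e-05 -2.36197141e-02 -1.67532683e-05  2.36075018e-02]
```

View pics/w5.png

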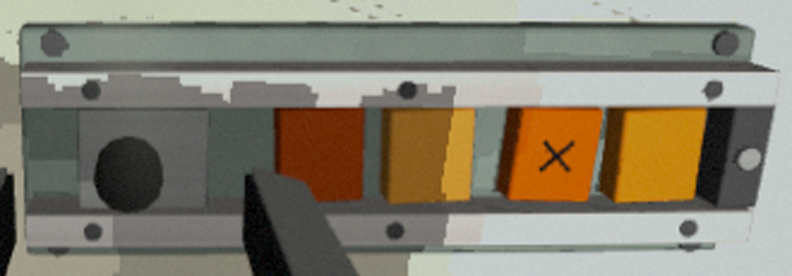

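Call:
arm_command:
  deltas:
    - [0,0,0,0,0,0,0.7]
    - [0,0,0,0,0,0,0.9]
    - [0,0,0,0,0,0,0.95]
    - [0,0,0,0,0,0,0.95]
  force: 10

```text
t: 3.82
eef_pos: [0.4521, -0.0673, 0.0489]
tcp_rot: [0.728, -0.686, -0.0, -0.0]
force: [-0.3, 0.3, -0.2]
opening: 0.0151
```

Call:
arm_command:
  deltas:
    - [0,0,0,0,2,0,0.45]
    - [0,0,0,0,2,0,0.45]
    - [0,0,0,0,2,0,0.45]
    - [0,0,0,0,2,10,0.45]
    - [0,0,0,0,2,20,0.45]
    - [0,0,0,0,2,28,0.45]

```text
t: 4.58
eef_pos: [0.4497, -0.0674, 0.0199]
tcp_rot: [0.728, -0.686, -0.0, 0.0]
force: [0.1, -0.0, -0.0]
opening: 0.0516
```

```bash
cat > look.py <<'E'
from h import *
import sys
n=sys.argv[1]
o=robot.get_obs(); c=robot.capture("wrist")["pixels"]; s=robot.capture("side")["pixels"];s2=robot.capture("scene")["pixels"]
f=lambda i,x,y,w,h:cv2.resize(i[y:y+h,x:x+w],(400,300),interpolation=cv2.INTER_CUBIC)
a=[int(v) for v in sys.argv[2:6]] if len(sys.argv)>2 else [270,150,270,170]
im=np.vstack([np.hstack([f(s,a[0],a[1],100,75),f(s2,a[2],a[3],100,75)]),np.hstack([f(c,240,140,160,120),f(c,0,0,640,400)])])
cv2.imwrite(f"pics/{n}.png",im[:,:,::-1])
print(o["t"],o["eef_pos"].round(4),R.from_quat(o["tcp_rot"]).as_matrix().round(3).tolist(),o["force"].round(2),round(o["opening"],4),o["joints"].round(2))
E
python3 look.py l6
```

```text
4.575 [ 0.4497 -0.0674  0.0199] [[0.059, -0.998, -0.001], [-0.998, -0.059, 0.0], [-0.0, 0.001, -1.0]] [ 0.13 -0.   -0.  ] 0.0516 [-0.23  0.33  0.28  2.24 -0.16  0.59 -1.35]
```

View pics/l6.png

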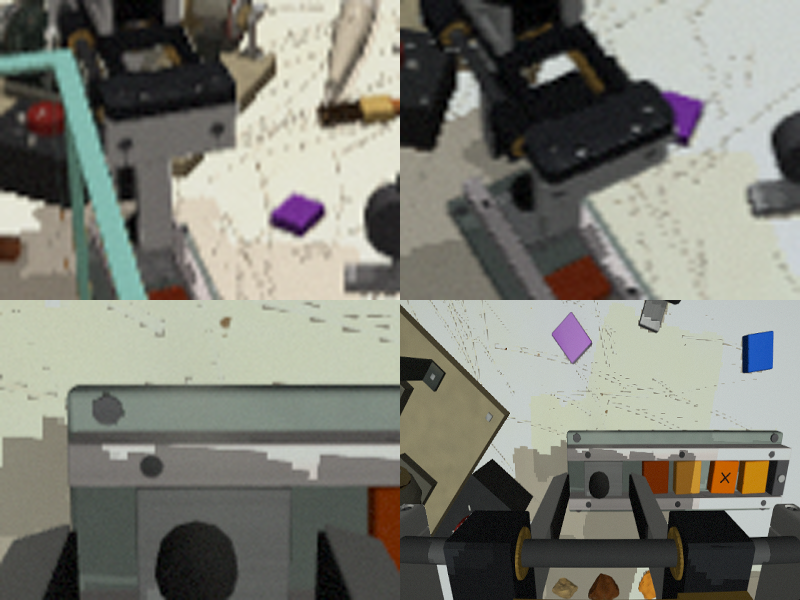

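Call:
arm_command:
  deltas:
    - [0,0,0,0,0,4,0.45]
    - [0,0,0,0,0,8,0.5]
    - [0,0,0,0,0,8,0.8]
    - [0,0,0,0,0,8,0.95]
    - [0,0,0,0,0,8,0.95]
    - [0,0,0,0,0,8,0.95]
  force: 20

```text
t: 5.48
eef_pos: [0.4497, -0.0675, 0.0124]
tcp_rot: [0.727, -0.686, -0.0, 0.0]
force: [-0.1, -0.1, 0.5]
opening: 0.017
```

```bash
python3 look.py l7
```

```text
5.475 [ 0.4497 -0.0675  0.0124] [[0.058, -0.998, -0.001], [-0.998, -0.058, 0.0], [-0.0, 0.001, -1.0]] [-0.09 -0.09  0.51] 0.017 [-0.22  0.34  0.27  2.24 -0.17  0.57 -1.34]
```

View pics/l7.png

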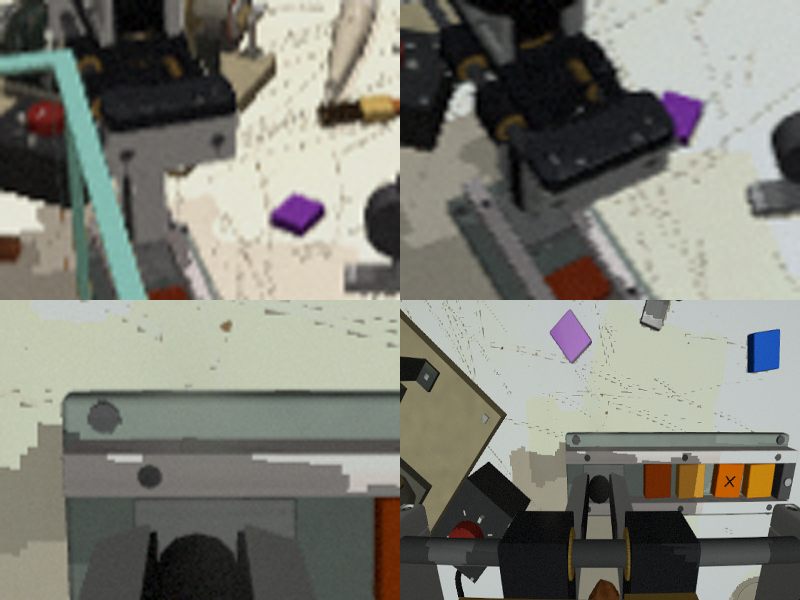

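Call:
arm_command:
  deltas:
    - [0,0,0,4,0,0,0.95]
    - [0,0,0,10,0,0,0.95]
    - [0,0,0,16,0,0,0.95]
    - [0,0,0,22,0,0,0.95]
    - [0,0,0,28,0,0,0.95]
    - [0,0,0,34,0,0,0.95]
    - [0,0,0,40,0,0,0.95]
    - [0,0,0,42,0,0,0.95]

```text
t: 6.62
eef_pos: [0.4522, -0.1099, 0.0124]
tcp_rot: [0.727, -0.686, -0.0, 0.0]
force: [0.3, 3.2, 2.6]
opening: 0.017
```

```bash
python3 look.py l8
```

```text
6.625 [ 0.4522 -0.1099  0.0124] [[0.058, -0.998, -0.001], [-0.998, -0.058, 0.0], [-0.0, 0.001, -1.0]] [0.33 3.25 2.59] 0.017 [-0.13  0.36  0.28  2.22 -0.17  0.58 -1.24]
```

View pics/l8.png

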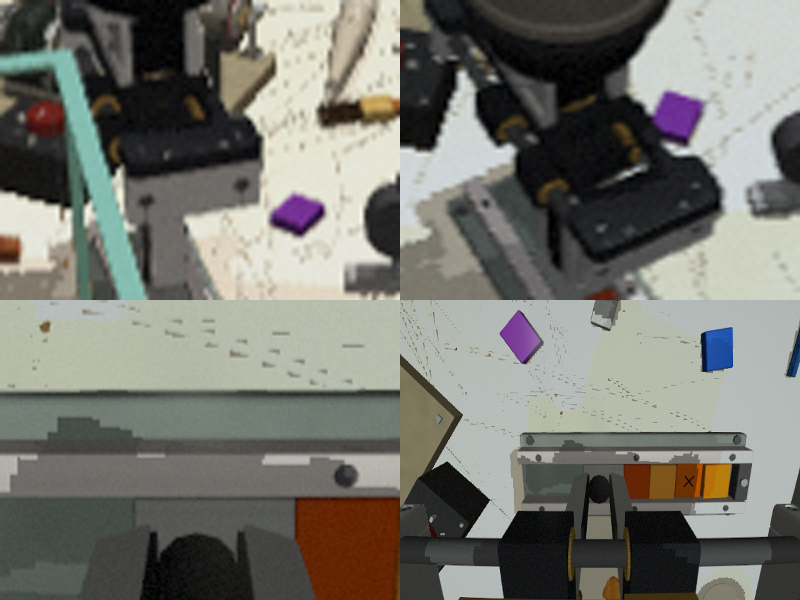

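Call:
arm_command:
  deltas:
    - [0,0,0,2,0,0,0.95]
    - [0,0,0,4,0,0,0.95]
    - [0,0,0,6,0,0,0.95]
    - [0,0,0,7,0,0,0.95]

```text
t: 7.28
eef_pos: [0.4527, -0.117, 0.0124]
tcp_rot: [0.727, -0.686, -0.0, 0.0]
force: [0.6, 2.5, 1.5]
opening: 0.0174
```

```bash
python3 - <<'E'
from h import *
o=robot.get_obs(); c=robot.capture("wrist")["pixels"]
crop(c,330,200,270,110,2.9,"w9.png"); print(o["eef_pos"],o["force"])
E
```

```text
[ 0.45268685 -0.11699754  0.01237939] [0.63554907 2.54903222 1.48122993]
```

View pics/w9.png

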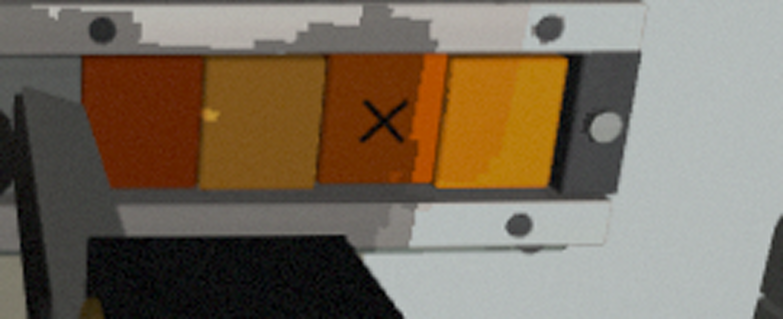

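Call:
arm_command:
  deltas:
    - [0,0,0,1,0,0,0.95]
    - [0,0,0,2,0,0,0.95]
    - [0,0,0,2,0,0,0.95]

```text
t: 7.7
eef_pos: [0.4528, -0.1184, 0.0124]
tcp_rot: [0.727, -0.686, -0.0, 0.0]
force: [0.9, 7.6, 4.0]
opening: 0.0172
```

Call:
arm_command:
  deltas:
    - [0,0,0,1,0,0,0.95]
    - [0,0,0,2,0,0,0.95]
    - [0,0,0,2,0,0,0.95]

```text
t: 8.07
eef_pos: [0.4528, -0.1185, 0.0124]
tcp_rot: [0.728, -0.686, -0.001, -0.0]
force: [-0.9, 15.5, 6.4]
opening: 0.0171
```

```bash
python3 - <<'E'
from h import *
o=robot.get_obs(); c=robot.capture("wrist")["pixels"]
crop(c,330,200,270,110,2.9,"w10.png"); print(o["eef_pos"],o["force"])
E
```

```text
[ 0.4527881  -0.11853531  0.01235942] [-0.85947795 15.50748042  6.35673551]
```

View pics/w10.png

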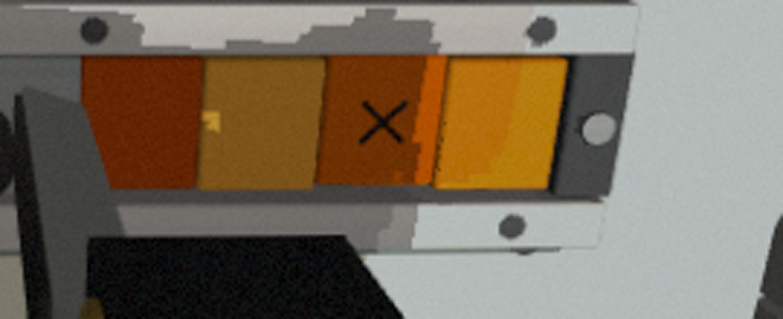

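Call:
arm_command:
  deltas:
    - [0,0,0,0.5,0,0,0.95]
    - [0,0,0,0.5,0,0,0.6]
    - [0,0,0,0.5,0,0,0.45]
    - [0,0,0,0.5,0,0,0.45]
    - [0,0,0,0.5,0,-15,0.45]
    - [0,0,0,0.5,0,-40,0.3]
    - [0,0,0,0,0,-80,0.2]
    - [0,0,0,0,0,-120,0.2]

```text
t: 9.12
eef_pos: [0.4527, -0.1191, 0.1345]
tcp_rot: [0.728, -0.686, -0.001, -0.0]
force: [1.0, 0.6, -0.3]
opening: 0.0746
```

```bash
python3 - <<'E'
from h import *
o=robot.get_obs(); c=robot.capture("wrist")["pixels"]; cv2.imwrite("pics/w11.png",c[:,:,::-1])
print(o["eef_pos"],o["force"],R.from_quat(o["tcp_rot"]).as_matrix().round(3).tolist(),o["joints"].round(2))
E
```

```text
[ 0.45268969 -0.1190584   0.13446764] [ 1.00684398  0.62120242 -0.30223159] [[0.059, -0.998, -0.001], [-0.998, -0.059, 0.002], [-0.002, 0.001, -1.0]] [-0.18  0.15  0.34  2.13 -0.07  0.87 -1.32]
```

View pics/w11.png

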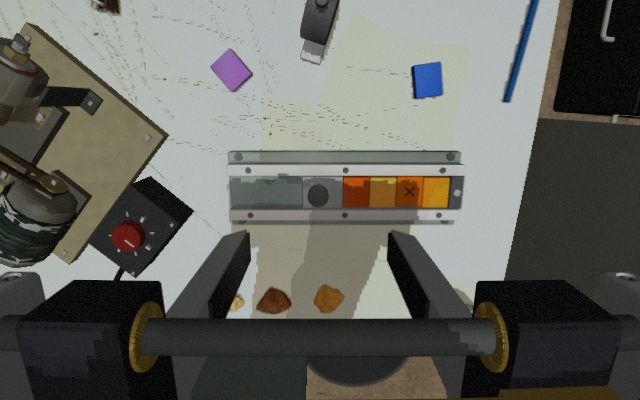

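Call:
arm_command:
  deltas:
    - [0,0,0.1,0,-25,0,0.2]
    - [0,0,0.2,1,-50,0,0.2]
    - [0,0,0.3,1,-75,0,0.2]
    - [0,0,0.3,1,-100,0,0.2]
    - [0,0,0.3,1,-107,0,0.2]
    - [0,0,0.3,1,-107,0,0.2]

```text
t: 9.93
eef_pos: [0.5614, -0.1146, 0.1396]
tcp_rot: [-0.617, 0.787, -0.001, 0.002]
force: [0.1, 0.4, 0.6]
opening: 0.0752
```

```bash
python3 - <<'E'
from h import *
o=robot.get_obs(); c=robot.capture("wrist")["pixels"]; 
s=robot.capture("scene")["pixels"]; crop(s,320,170,100,75,8,"sc12.png")
cv2.imwrite("pics/w12.png",c[:,:,::-1]); crop(c,240,120,160,120,5,"w12a.png")
print(o["eef_pos"],o["force"],R.from_quat(o["tcp_rot"]).as_matrix().round(3).tolist(),o["joints"].round(2))
E
```

```text
[ 0.56141661 -0.11456198  0.1395733 ] [0.08992347 0.44276562 0.62646904] [[-0.239, -0.971, 0.004], [-0.971, 0.239, 0.002], [-0.003, -0.004, -1.0]] [-0.21  0.32  0.36  1.91 -0.14  0.93 -1.59]
```

View pics/w12.png

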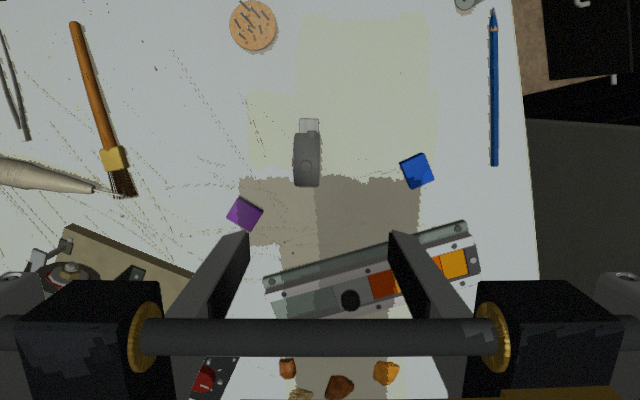

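View pics/w12a.png

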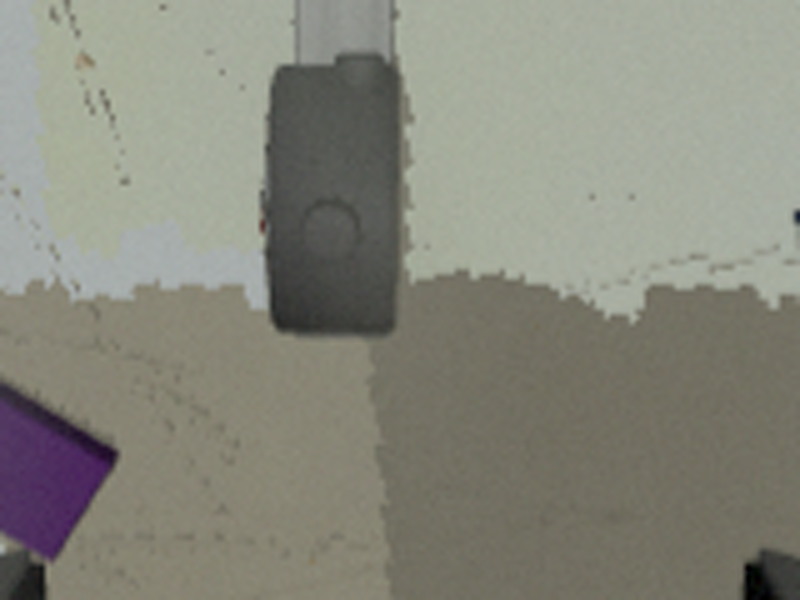

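```bash
python3 - <<'E'
from h import *
o=robot.get_obs(); c=robot.capture("wrist"); k=cam(c,o)
crop(c["pixels"],285,110,60,45,10,"w12b.png")
p=pix2w(k,306.4,165.6,.08); e=[pix2w(k,u,119,.008) for u in (299,319)]
print(p,e,np.linalg.norm(e[0]-e[1])); m=(e[0]+e[1])/2; d=m-p; print("yaw y",np.arctan2(d[1],d[0]),np.linalg.norm(d[:2]))
P=lambda x,y:(x/5+240-.4,y/5+120-.4)
# head side edges at widest height .046 
a=pix2w(k,*P(268,230),.046);b=pix2w(k,*P(402,230),.046); print("thick",np.linalg.norm(a-b),(a+b)/2)
Rt=R.from_quat(o["tcp_rot"]).as_matrix(); print("tool x ang",np.arctan2(Rt[1,0],Rt[0,0]), "tool delta to cap",Rt.T@(p-o["eef_pos"]))
E
```

```text
[ 0.59513675 -0.11244125  0.08      ] [array([ 0.62688521, -0.11115685,  0.008     ]), array([ 0.62256332, -0.12866423,  0.008     ])] 0.018032937801615502
yaw y -0.2472805618232982 0.030515757486219836
thick 0.022034923451016437 [ 0.58990425 -0.11009808  0.046     ]
tool x ang -1.8125161929561102 tool delta to cap [-0.01018794 -0.03245099  0.05972141]
```

View pics/w12b.png

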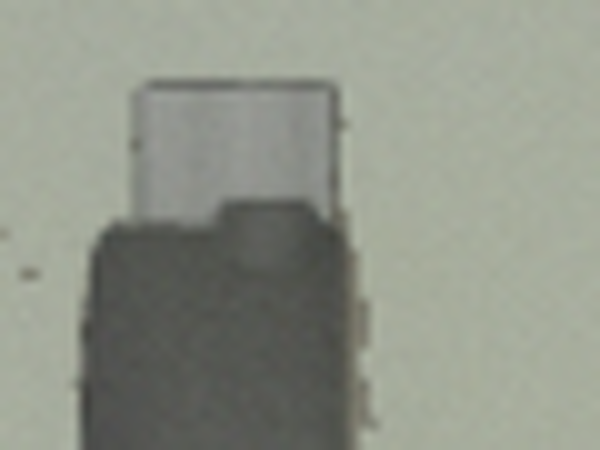

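Call:
arm_command:
  deltas:
    - [0,0,0,-4,-15,0,0.4]
    - [0,0,0,-9,-30,0,0.45]
    - [0,0,0,-9,-30,20,0.45]
    - [0,0,0,-9,-30,40,0.45]
    - [0,0,0,-9,-30,60,0.45]
    - [0,0,0,-9,-30,60,0.45]

```text
t: 10.82
eef_pos: [0.5924, -0.1127, 0.0784]
tcp_rot: [-0.617, 0.787, 0.0, 0.001]
force: [-0.2, -0.1, 0.4]
opening: 0.0515
```

```bash
python3 look.py l13 320 140 320 150
```

```text
10.825 [ 0.5924 -0.1127  0.0784] [[-0.239, -0.971, 0.002], [-0.971, 0.239, 0.002], [-0.002, -0.001, -1.0]] [-0.19 -0.08  0.36] 0.0515 [-0.18  0.45  0.34  1.89 -0.2   0.84 -1.55]
```

View pics/l13.png

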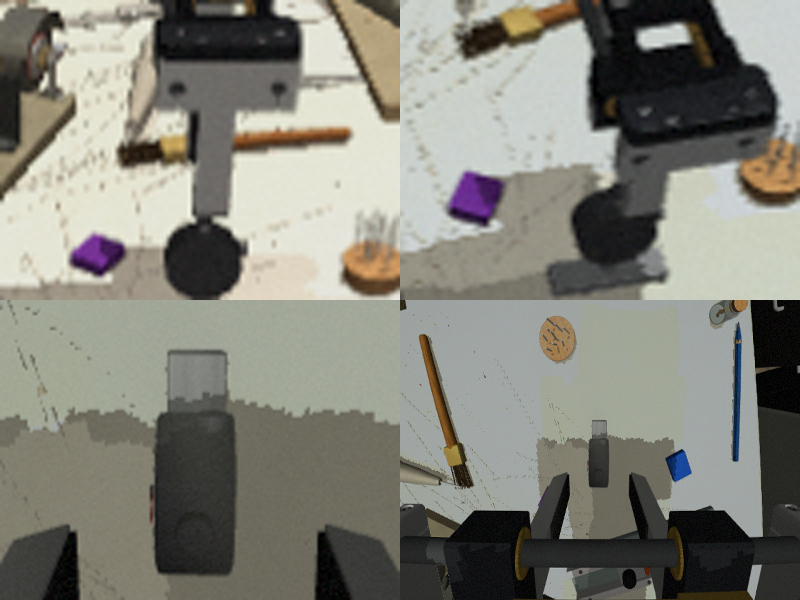

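```bash
python3 - <<'E'
from h import *
o=robot.get_obs(); c=robot.capture("wrist"); k=cam(c,o); Rt=R.from_quat(o["tcp_rot"]).as_matrix()
p=pix2w(k,318,230.8,.08); print(p,Rt.T@(p-o["eef_pos"]))
# tips/head vs side: predicted px of finger tip for y offset 0/-.0015, and gauge centre guess
ks=cam(robot.capture("side")); W=lambda q:o["eef_pos"]+Rt@np.array(q)
print([w2pix(ks,W([.03,y,-.017])).round(1) for y in (-.008,.008)], "gauge cap for p, and (.592,-.1134)",w2pix(ks,[p[0],p[1],.08]).round(1),w2pix(ks,[.592,-.1134,.08]).round(1),w2pix(ks,[.592,-.1134,.046]).round(1))
E
```

```text
[ 0.59769862 -0.11221661  0.08      ] [-0.00184459 -0.00401701  0.00046605]
[array([375.8, 193.5]), array([368.4, 193.5])] gauge cap for p, and (.592,-.1134) [372.5 191.9] [370.3 192.5] [369.6 204.8]
```

Call:
arm_command:
  deltas:
    - [0,0,0,0,-1,15,0.45]
    - [0,0,0,0,-1,30,0.45]
    - [0,0,0,0,-1,45,0.45]
    - [0,0,0,0,-1,60,0.45]
    - [0,0,0,0,-1,66,0.45]
    - [0,0,0,0,-1,66,0.45]

```text
t: 11.82
eef_pos: [0.5943, -0.1132, 0.0141]
tcp_rot: [-0.617, 0.787, -0.001, 0.003]
force: [0.2, 0.4, -0.5]
opening: 0.052
```

```bash
python3 look.py l14 320 140 320 150
```

```text
11.825 [ 0.5943 -0.1132  0.0141] [[-0.24, -0.971, 0.005], [-0.971, 0.24, 0.002], [-0.003, -0.004, -1.0]] [ 0.22  0.36 -0.49] 0.052 [-0.15  0.54  0.3   1.92 -0.24  0.72 -1.52]
```

View pics/l14.png

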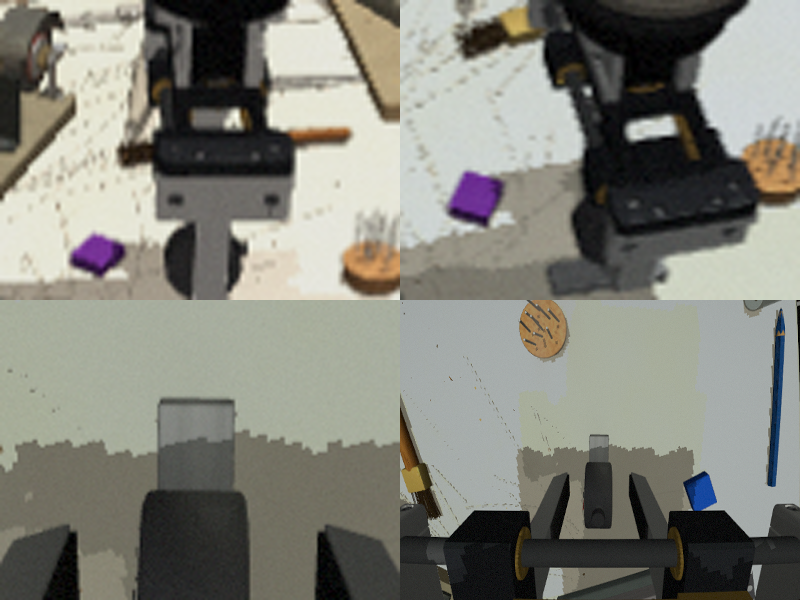

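Call:
arm_command:
  deltas:
    - [0,0,0,0,0,0,0.6]
    - [0,0,0,0,0,0,0.8]
    - [0,0,0,0,0,0,0.9]
    - [0,0,0,0,0,0,0.95]
    - [0,0,0,0,0,0,0.95]
    - [0,0,0,0,0,0,0.95]
  force: 30

```text
t: 12.72
eef_pos: [0.595, -0.1132, 0.0152]
tcp_rot: [-0.617, 0.787, -0.001, 0.003]
force: [-0.7, 0.3, 2.7]
opening: 0.0197
```

```bash
python3 look.py l15 320 140 320 150
```

```text
12.725 [ 0.595  -0.1132  0.0152] [[-0.239, -0.971, 0.006], [-0.971, 0.24, 0.002], [-0.004, -0.006, -1.0]] [-0.66  0.32  2.67] 0.0197 [-0.15  0.53  0.3   1.92 -0.24  0.72 -1.52]
```

View pics/l15.png

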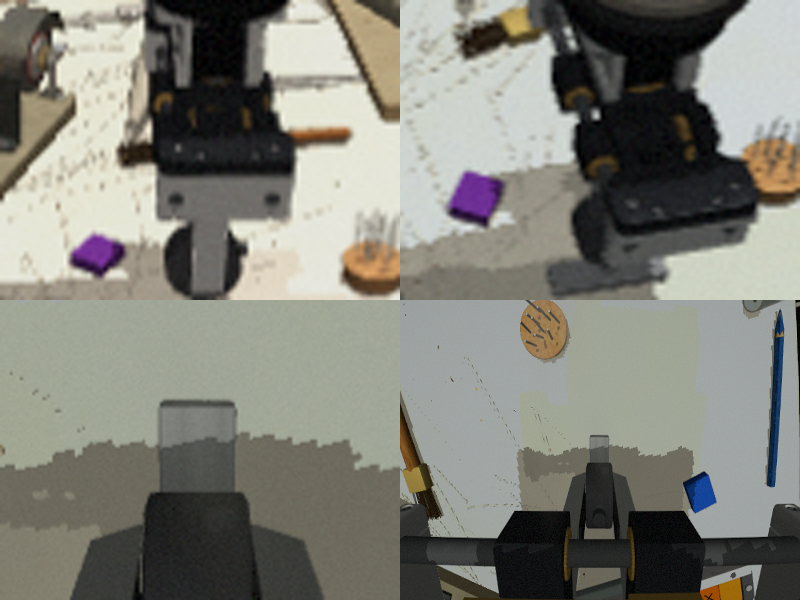

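Call:
arm_command:
  deltas:
    - [0,0,0,0,0,-10,0.95]
    - [0,0,0,0,0,-25,0.95]
    - [0,0,0,0,0,-40,0.95]
    - [0,0,0,0,0,-55,0.95]
    - [0,0,0,0,0,-70,0.95]
    - [0,0,0,0,0,-75,0.95]
    - [0,0,0,0,0,-75,0.95]

```text
t: 13.75
eef_pos: [0.5947, -0.1133, 0.0905]
tcp_rot: [-0.617, 0.787, -0.001, 0.003]
force: [0.2, -0.7, -2.7]
opening: 0.0201
```

```bash
python3 look.py l16 320 110 320 120
```

```text
13.75 [ 0.5947 -0.1133  0.0905] [[-0.239, -0.971, 0.007], [-0.971, 0.239, 0.002], [-0.004, -0.006, -1.0]] [ 0.19 -0.66 -2.69] 0.0201 [-0.18  0.43  0.34  1.88 -0.19  0.86 -1.56]
```

View pics/l16.png

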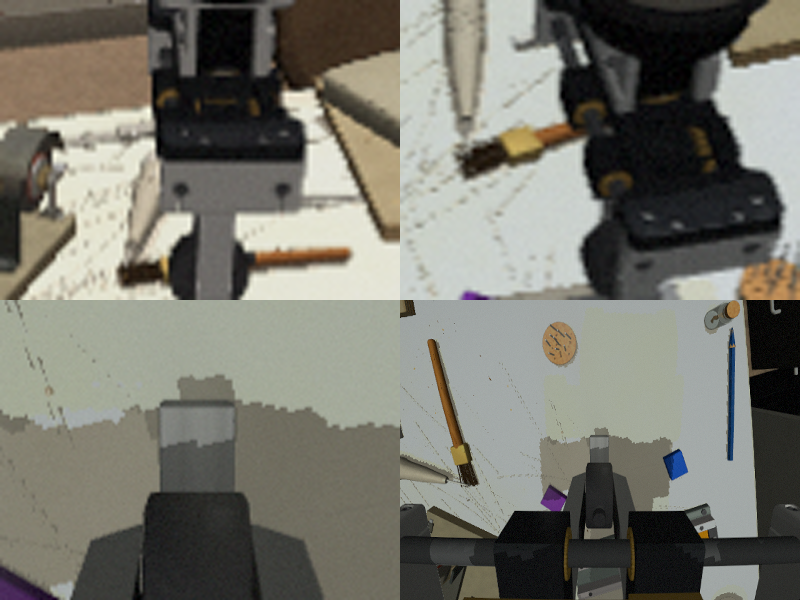

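Call:
arm_command:
  deltas:
    - [0,0,-0.05,16,15,0,0.95]
    - [0,0,-0.1,35,34,0,0.95]
    - [0,0,-0.15,55,53,0,0.95]
    - [0,0,-0.2,75,72,0,0.95]
    - [0,0,-0.25,95,91,0,0.95]
    - [0,0,-0.295,110,106,0,0.95]
    - [0,0,-0.295,117,112,0,0.95]
    - [0,0,-0.295,117,112,0,0.95]

```text
t: 14.9
eef_pos: [0.4574, -0.2002, 0.0886]
tcp_rot: [0.725, -0.689, 0.001, -0.003]
force: [-0.0, -0.2, -2.4]
opening: 0.0196
```

```bash
python3 look.py l17 280 170 280 200
```

```text
14.9 [ 0.4574 -0.2002  0.0886] [[0.051, -0.999, 0.005], [-0.999, -0.051, 0.002], [-0.002, -0.006, -1.0]] [-0.05 -0.19 -2.44] 0.0196 [ 0.01  0.27  0.32  2.11 -0.13  0.78 -1.11]
```

View pics/l17.png

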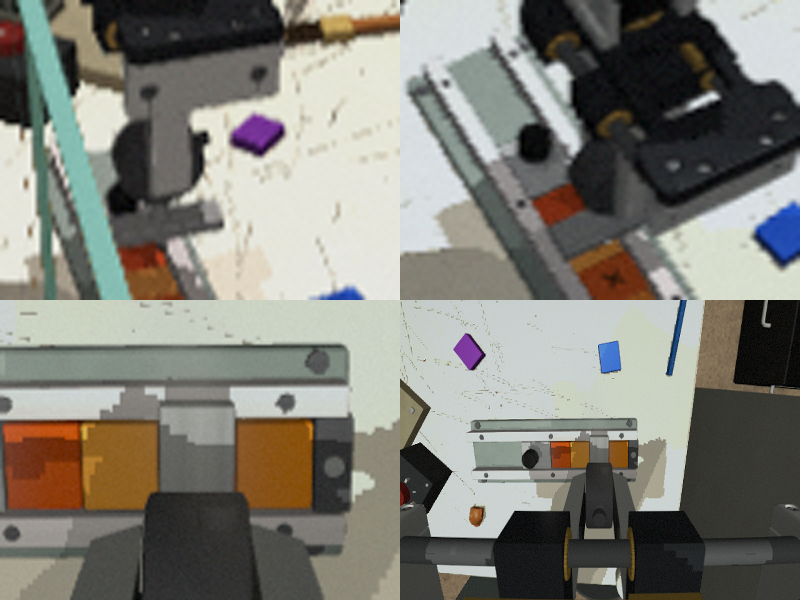

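```bash
python3 - <<'E'
from h import *
o=robot.get_obs(); c=robot.capture("wrist"); k=cam(c,o); Rt=R.from_quat(o["tcp_rot"]).as_matrix()
u=lambda x,y:(x/2.5+240-.3,(y-300)/2.5+140-.3)
T=lambda p:Rt.T@(p-o["eef_pos"])
zb=o["eef_pos"][2]-.0152+.008
for x in (160,235): p=pix2w(k,*u(x,402),zb); print("base end",p.round(4),T(p).round(4))
for n,y,z in (("plate far",346,.01),("farrail out",387,.024),("farrail in",420,.024),("nearrail in",515,.024)):
    p=pix2w(k,*u(270,y),z); print(n,p.round(4))
for x in (82,312): p=pix2w(k,*u(x,470),.02); print("seam",p.round(4))
crop(c["pixels"],240,140,160,120,5,"w18.png")
s=robot.capture("scene")["pixels"]; crop(s,300,220,80,80,7,"sc18.png")
s=robot.capture("side")["pixels"]; crop(s,290,190,80,80,7,"sd18.png")
E
```

```text
base end [ 0.4906 -0.188   0.0814] [-0.0098 -0.033   0.0074]
base end [ 0.4916 -0.2055  0.0814] [ 0.0077 -0.033   0.0074]
plate far [ 0.4952 -0.2191  0.01  ]
farrail out [ 0.4849 -0.2187  0.024 ]
farrail in [ 0.4749 -0.2195  0.024 ]
nearrail in [ 0.4448 -0.2217  0.024 ]
seam [ 0.455  -0.1629  0.02  ]
seam [ 0.4588 -0.2341  0.02  ]
```

View pics/w18.png

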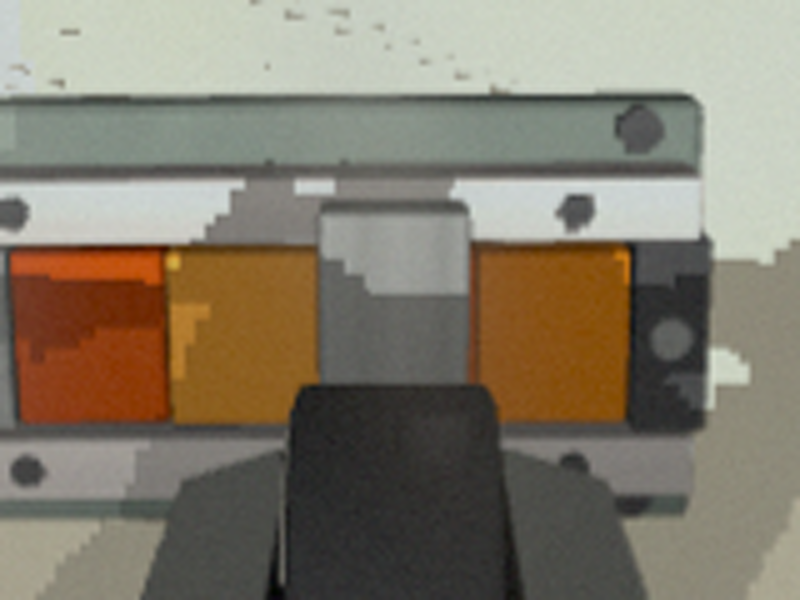

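View pics/sc18.png

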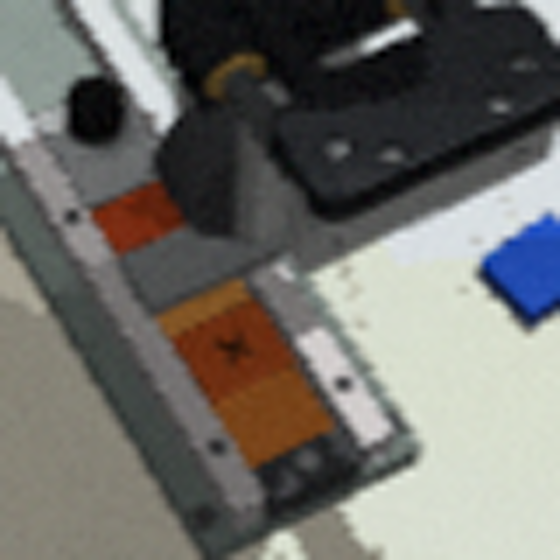

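View pics/sd18.png

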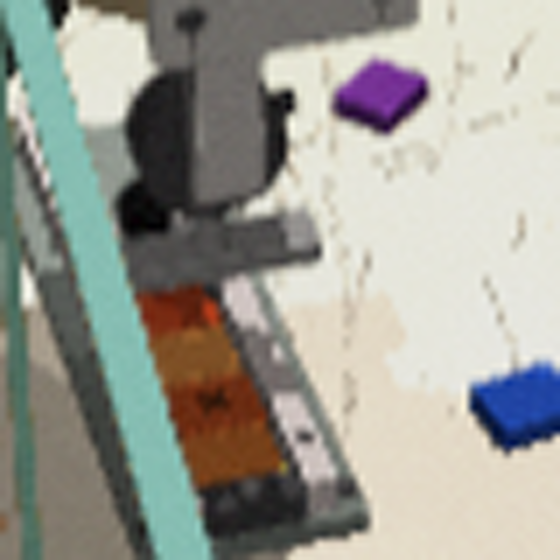

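Call:
arm_command:
  deltas:
    - [0,0,0,1,0,8,0.95]
    - [0,0,0,1,0,18,0.95]
    - [0,0,0,1,0,28,0.95]
    - [0,0,0,1,0,38,0.95]
    - [0,0,0,1,0,44,0.95]
    - [0,0,0,1,0,44,0.95]

```text
t: 15.95
eef_pos: [0.4579, -0.2005, 0.0441]
tcp_rot: [0.726, -0.688, 0.001, -0.002]
force: [0.9, 1.5, -1.7]
opening: 0.0199
```

```bash
python3 - <<'E'
from h import *
o=robot.get_obs(); c=robot.capture("wrist"); Rt=R.from_quat(o["tcp_rot"]).as_matrix()
print(o["eef_pos"],Rt.round(4).tolist(),o["force"],o["opening"])
crop(c["pixels"],240,140,160,120,5,"w19.png")
f=lambda i,x,y:cv2.resize(i[y:y+80,x:x+60],(360,480),interpolation=cv2.INTER_CUBIC)
cv2.imwrite("pics/sc19.png",np.hstack([f(robot.capture("scene")["pixels"],300,220),f(robot.capture("side")["pixels"],290,190)])[:,:,::-1])
E
```

```text
[ 0.4578739  -0.20053108  0.04411801] [[0.0537, -0.9985, 0.0046], [-0.9986, -0.0537, 0.0022], [-0.002, -0.0047, -1.0]] [ 0.8509666   1.49249673 -1.71486497] 0.019895993321347734
```

View pics/w19.png

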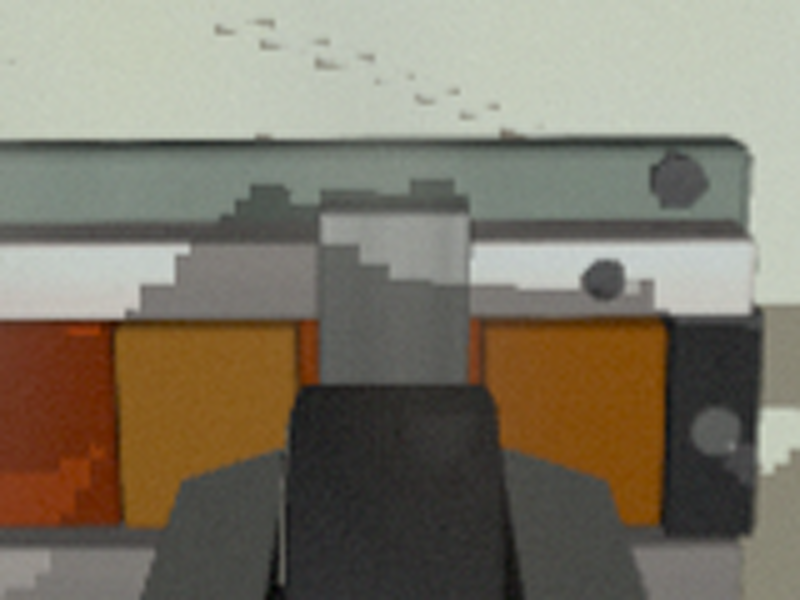

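View pics/sc19.png

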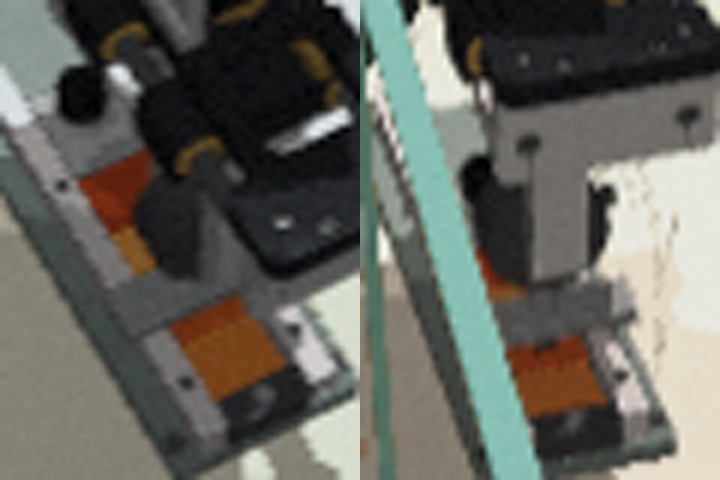

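Call:
arm_command:
  deltas:
    - [0,0,0,0,0,1.5,0.95]
    - [0,0,0,0,0,3,0.95]
    - [0,0,0,0,0,4,0.95]
    - [0,0,0,0,0,4.5,0.95]
    - [0,0,0,0,0,4.5,0.95]

```text
t: 16.73
eef_pos: [0.4584, -0.2006, 0.0403]
tcp_rot: [0.726, -0.688, 0.001, -0.003]
force: [0.9, -0.3, -2.2]
opening: 0.0197
```

Call:
arm_command:
  deltas:
    - [0,0,0,0,0,0.5,0.95]
    - [0,0,0,0,0,1,0.95]
    - [0,0,0,0,0,1.5,0.95]
    - [0,0,0,0,0,1.5,0.95]

```text
t: 17.23
eef_pos: [0.4584, -0.2006, 0.0391]
tcp_rot: [0.726, -0.688, 0.001, -0.003]
force: [-2.4, 0.9, 6.7]
opening: 0.0196
```

```bash
python3 - <<'E'
from h import *
for i in range(6):
    o=robot.get_obs(); print(o["t"],o["eef_pos"].round(5),o["force"].round(2),o["torque"].round(3),round(o["opening"],4))
    c=robot.capture("wrist")
Rt=R.from_quat(o["tcp_rot"]).as_matrix(); print(Rt.round(4).tolist())
crop(c["pixels"],240,140,160,120,5,"w20.png")
f=lambda i,x,y:cv2.resize(i[y:y+80,x:x+60],(390,520),interpolation=cv2.INTER_CUBIC)
cv2.imwrite("pics/sc20.png",np.hstack([f(robot.capture("scene")["pixels"],300,220),f(robot.capture("side")["pixels"],290,190)])[:,:,::-1])
E
```

```text
17.225 [ 0.45844 -0.20061  0.03908] [-2.41  0.95  6.74] [0.309 0.588 0.036] 0.0196
17.275 [ 0.45845 -0.20064  0.0391 ] [-1.93  1.15  6.19] [0.331 0.607 0.016] 0.0199
17.325 [ 0.45844 -0.20064  0.03909] [-1.3   1.85  5.88] [ 0.281  0.581 -0.051] 0.0198
17.375 [ 0.4584  -0.20064  0.03908] [-1.27  0.18  5.48] [0.276 0.642 0.009] 0.02
17.425 [ 0.45847 -0.20063  0.03909] [-1.13  1.25  5.94] [0.325 0.633 0.012] 0.0196
17.475 [ 0.45846 -0.20058  0.0391 ] [-2.83  1.56  6.15] [ 0.27   0.637 -0.021] 0.0192
[[0.0537, -0.9985, 0.006], [-0.9986, -0.0537, 0.0022], [-0.0019, -0.0061, -1.0]]
```

View pics/w20.png

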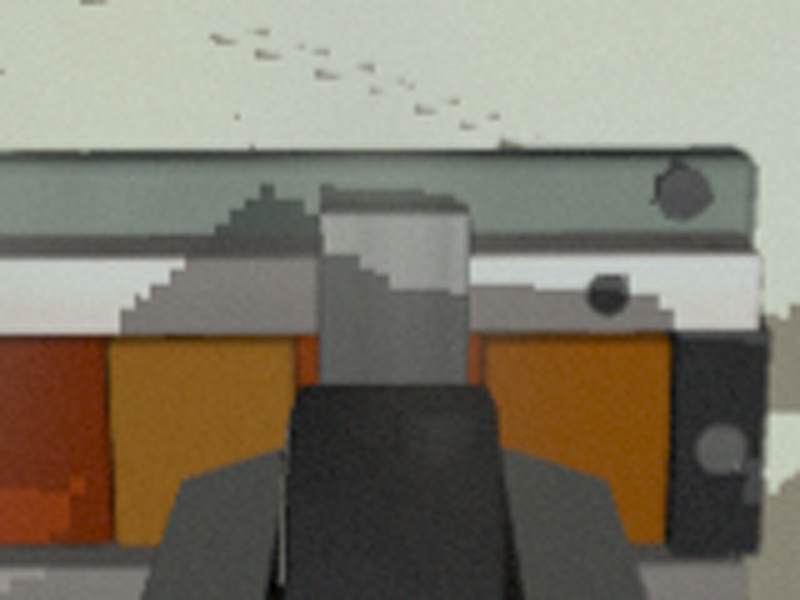

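View pics/sc20.png

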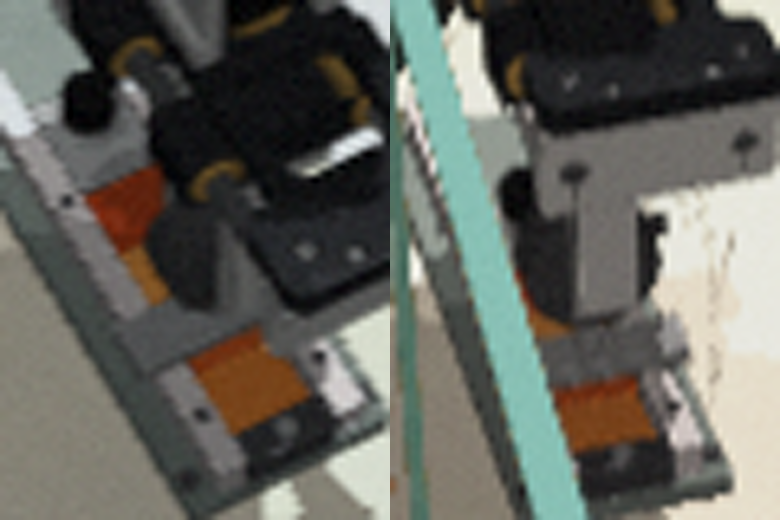

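Call:
arm_command:
  deltas:
    - [0,0,0,0,0,-5,0.95]
    - [0,0,0,0,0,-12,0.95]
    - [0,0,0,0,0,-12,0.95]
    - [0,0,0,0,0,-12,0.95]
    - [0,0,0,0,0,-12,0.95]

```text
t: 18.25
eef_pos: [0.4582, -0.2006, 0.0509]
tcp_rot: [0.726, -0.688, 0.001, -0.003]
force: [0.1, 1.5, -2.5]
opening: 0.0199
```

```bash
cat > avg.py <<'E'
from h import *
F=[];T=[]
for i in range(8):
    o=robot.get_obs(); F.append(o["force"]);T.append(o["torque"]); robot.capture("wrist")
F=np.array(F);T=np.array(T)
print(o["t"],o["eef_pos"].round(5),F.mean(0).round(2),F.std(0).round(2),T.mean(0).round(3),T.std(0).round(3),round(o["opening"],4))
print(R.from_quat(o["tcp_rot"]).as_matrix().round(4).tolist())
E
python3 avg.py
```

```text
18.6 [ 0.45834 -0.20066  0.05104] [ 0.43  0.01 -2.93] [0.22 0.64 0.43] [ 0.038  0.127 -0.007] [0.025 0.027 0.027] 0.0201
[[0.0537, -0.9985, 0.0058], [-0.9986, -0.0537, 0.0022], [-0.0018, -0.0059, -1.0]]
```

Call:
arm_command:
  deltas:
    - [0,0,0,0,0,4,0.95]
    - [0,0,0,0,0,8,0.95]
    - [0,0,0,0,0,11,0.95]
    - [0,0,0,0,0,12,0.95]
    - [0,0,0,0,0,12.2,0.95]
    - [0,0,0,0,0,12.2,0.95]

```text
t: 19.4
eef_pos: [0.4584, -0.2006, 0.0391]
tcp_rot: [0.726, -0.688, 0.001, -0.003]
force: [-2.1, 0.6, 6.3]
opening: 0.0195
```

```bash
python3 avg.py
```

```text
19.75 [ 0.45837 -0.20058  0.0391 ] [-2.55  1.35  5.93] [0.42 0.48 0.47] [0.361 0.693 0.001] [0.013 0.02  0.038] 0.0202
[[0.0536, -0.9985, 0.0058], [-0.9986, -0.0536, 0.0024], [-0.0021, -0.0059, -1.0]]
```

Call:
arm_command:
  deltas:
    - [0,0,0,0,0.3,0.3,0.95]
    - [0,0,0,0,0.3,0.3,0.95]
    - [0,0,0,0,0.3,0.3,0.95]
  force: 15

```text
t: 20.18
eef_pos: [0.4584, -0.2006, 0.0391]
tcp_rot: [0.726, -0.688, 0.001, -0.003]
force: [-0.7, 1.0, 6.2]
opening: 0.0198
```

```bash
python3 avg.py
```

```text
20.525 [ 0.45837 -0.20062  0.03909] [-0.63  1.15  6.37] [0.31 0.42 0.24] [ 0.381  0.314 -0.017] [0.024 0.027 0.017] 0.02
[[0.0536, -0.9985, 0.0064], [-0.9986, -0.0536, 0.0024], [-0.0021, -0.0065, -1.0]]
```

Call:
arm_command:
  deltas:
    - [0,0,0,-0.2,0.3,0.3,0.95]
    - [0,0,0,-0.2,0.3,0.3,0.95]
    - [0,0,0,-0.2,0.3,0.3,0.95]
  force: 15

```text
t: 20.95
eef_pos: [0.4583, -0.2006, 0.0391]
tcp_rot: [0.726, -0.688, 0.002, -0.003]
force: [-0.6, 0.3, 7.0]
opening: 0.0201
```

```bash
python3 avg.py; python3 look.py l21 280 190 290 220
```

```text
21.3 [ 0.45837 -0.2006   0.03907] [-0.56  0.47  6.34] [0.41 0.53 0.36] [0.095 0.335 0.003] [0.02  0.016 0.032] 0.02
[[0.0535, -0.9985, 0.007], [-0.9986, -0.0535, 0.0023], [-0.0019, -0.0071, -1.0]]
21.35 [ 0.4583 -0.2006  0.0391] [[0.054, -0.999, 0.007], [-0.999, -0.054, 0.002], [-0.002, -0.007, -1.0]] [-0.72  1.08  5.86] 0.0197 [ 0.04  0.35  0.3   2.14 -0.17  0.66 -1.06]
```

View pics/l21.png

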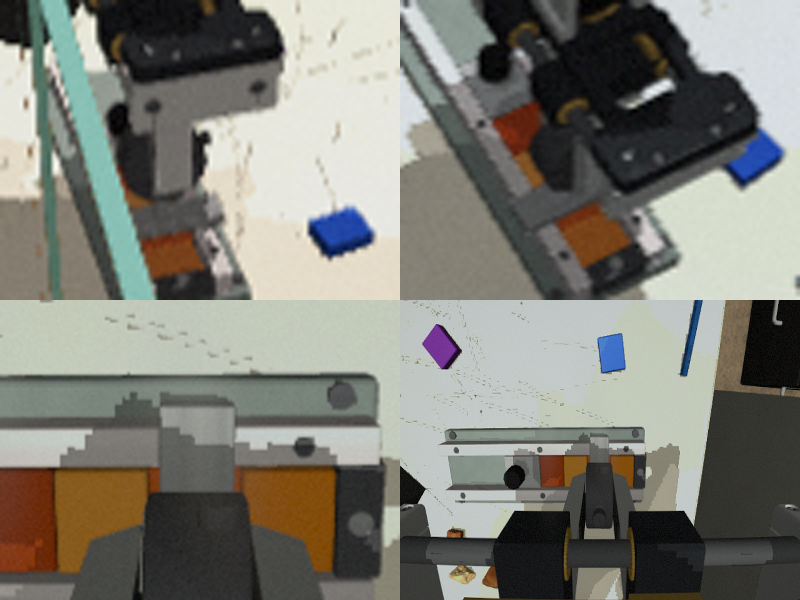

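```bash
python3 - <<'E'
from workcell import robot
print(robot.close_job()); o=robot.get_obs(); print(o["t"],o["force"],o["eef_pos"])
E
```

```text
the job is handed in; nothing more can be done
None
the job is handed in; nothing more can be done
```

The row is closed against the end stop. The gauge is pressed on both rails over the marked tablet, and the job was handed in at about 21 s with the gripper still holding it. The hand-in returned no verdict, so these are my own last checks.

**What I did**
- I pinched the knob and slid the pusher until it stalled against the stop at about 15 N, roughly 51 mm along. After release, the wrist picture showed all four tablets flat and butted.
- I gripped the gauge across its head (opening 20 mm), lifted it 75 mm and turned it square to the channel. I then stood it over the marked tablet, third from the pusher.

**Last checks**
- **Centring along the channel:** equal strips of the marked tablet show on both sides of the base, so it is within about 0.5 mm. This was not a direct view of the cross, which the gauge hides.
- **Centring across the channel:** about 0.3 mm off, measured just before touchdown.
- **Squareness and tilt:** tool and channel yaw agree to about 0.01 rad, and the tool is tilted about 0.007 rad.
- **Pressing force:** about 9 N on the channel in all, steady. By my estimate from the wrist force and moment, the load sits within a few millimetres of the middle, so both rails carry load. I could not measure each rail separately.

**What disagreed**
- **Fingertips:** all three cameras put them about 17 mm behind the reported tool point, not 17 mm ahead. The first closing at the stated height passed above the knob and confirmed it, so I lowered both grasps to match.
- **Wrist camera:** it drifted about 3 mm across the channel as the arm came lower. I compared points at similar height to allow for this.
- **Side force:** the first press left about 2.5 N of side force, so I lifted once and pressed again with small corrections. That cut it to about 0.5 N.

The bystanders and the purple and blue look-alikes were not touched.

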